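# Put the sample jar away behind the roller-catch door

## Task

Put the yellow-capped jar away in the small grey bench cupboard: pull the white door open through its sprung roller catch, stand the jar upright on the cupboard floor well inside the doorway and let go of it, then push the door until the catch snaps it fully shut. Keep the jar upright throughout (never tipped more than about 35 degrees), and do not shift or knock over the small vial, the little card box or the roll of tape.

Things in the scene. Friction and masses are not known exactly. Their poses are not given: they have to be found in the camera images.
- cupboard: Fixed grey bench cupboard, 90 deep (x) x 190 wide (y) x 230 high; origin at the centre of its underside. Its x points from front to back: the open front, closed by the white door, is at x = -45; y to its left, z up. Inside: x -45 to +37, y -87 to +87, z 10 (floor) to 220 (roof); walls 8. The roller catch, 18 x 22 x 22, hangs under the roof behind the front edge at y = -49.
- cupboard_floor (a point): Centre of the cupboard's inner floor, 10 above the bench; axes as the cupboard's. The jar may stand on the floor anywhere in the cupboard that is wholly behind the doorway; the centre is a good place.
- door (a joint): White door's angle: 0 fully shut (at the start), growing as it swings out to the robot, stop at 1.75 rad. A sprung roller catch holds it shut; about 9 N of pull at the handle takes it through at 0.045 rad; beyond 0.13 rad it moves freely and stays where left. In closing, the roller resists from 0.13 rad with up to about 9 N; pushed below about 0.045 rad it snaps to 0.
- door_hinge (a point): Point on the door's upright hinge axis at the cupboard's left (x = -53, y = +91 in the cupboard's frame), 116 above the bench. Axes turn with the door and equal the cupboard's when shut; the door is 14 thick (x -7 to +7), 226 high, and runs along y from +4 to -186; outer face to -x. A strike tongue stands 22 in from its inner face at y = -140, 190 above the bench. From above it opens clockwise.
- door_handle (a point): Grip point on the handle, an upright round steel bar of diameter 12 with a free top end, 212 above the bench; the bar runs from 142 to 232. At x = -42, y = -150 in the hinge point's axes; 29 clear between bar and door face. Two thin stays join it to the door at 156 and 178 above the bench. A gripper may turn about the bar.
- jar_centre (a point): Clear round jar with a yellow screw cap, 80 high; the point lies on its axis 40 above its foot, z along the axis. Body diameter 42 up to 65 above the foot; cap diameter 47 from 66 to 80. 40 to 100 g. It stands on the bench.
- tape_roll: Bystander: roll of green tape lying flat, diameter 90, 19 high; origin at the centre of its underside. Leave it alone.
- vial_centre (a point): Bystander: small glass vial with a white cap, diameter 23, 50 high; the point lies on its axis 25 above its foot. Leave it alone.
- card_box: Bystander: small plain light card box, 32 x 52 x 20 high; origin at the centre of its underside. Leave it alone.

How it is judged:
By the outcome, as a careful person would: the job done as asked, in the order asked, and still so for the second after the job is handed in, with the robot touching nothing.
It also fails if it takes over 72 s, if anything falls off the work surface, if the arm or the gripper's body presses on something with over 40 N, if the wrist force passes 120 N, or if a joint passes its speed limit or range.

## Robot

A 6-joint arm with a two-finger parallel gripper is mounted at the origin on a cart in front of the work surface, level with it; the furniture and walls round the work are solid. World frame = base frame: x ahead of the robot, y to its left, z up, the work surface at z = 0. Lengths are in mm, angles in rad, forces in N, time in s.
With the tool pointing down it reaches from about 350 to 875 mm from the base axis. Payload 4.2 kg.
Tool frame: the origin (TCP) lies midway between the tips of the shut fingers; the grasp point (between the pads) lies 19 mm behind it (arm.grip_point_offset is the distance from the TCP to the grasp point, in mm); y points along the fingers, z is the direction in which the jaws open and shut, and the axes are right-handed (so a half turn about y gives the same grasp; the last joint's range is limited). The gripper opens to 85 mm and grips with 20 to 120 N. Pads are 22 mm wide; open, the fingers measure 114 mm over their backs; the gripper's body (76 mm by 85 mm) begins 54 mm behind the grasp point. The pads swing forward as they close: fully open they stand 13 mm farther back than shut.
Start: joints at [-1.006, 0.385, 0.008, 0, -1.194, -0.259], TCP at [188.176, -595.977, 231.312] pointing down, gripper open.
Joint ranges: [-3.14, 3.14], [-1.21, 2.06], [-1.07, 1.41], [-3.16, 2.05], [-2.99, -0.16], [-3.1, 3.1]. Speed limits (rad/s): [2.79, 2.79, 3.14, 3.14, 3.14, 3.14].

## Interface

Orientations are given as a unit quaternion [x, y, z, w].
In Python, from bench import arm, optics, job_done, spotter gives the robot as it stands.
- The arm moves only by the tool jog_arm, never from a script. Its arguments are lists of equal length, an entry for each row: "translation": the shift along the tool's x, y, z in units of 50 mm (1.0 is 50 mm), a list of three; "rot": the turn, a rotation vector about the tool's x, y, z in units of 8 degrees (1.0 is 8 degrees), a list of three; "gripper": the opening, from 0 (shut) to 1 (fully open). A call has 1 to 20 rows; each row is the pose to reach, as a shift and turn from the pose measured when the call began, along the tool's axes at that moment; what a row does not reach only later rows make up. A row lasts 1/10 s, in which the tool goes at most 50 mm and 8.59 degrees, less where a joint would pass 70% of its speed; a pose out of reach is approached as far as the arm can. A call with a gripper value outside its range is refused whole. The fingers move at their own pace and stop on an object; the grip force is fixed at half the most. Time passes only in rows, so rows that repeat a pose let the fingers close. It gives the time, the measured TCP pose, the force and the opening at its end, in the units of the state.
- arm.read_state(): the state, without advancing time (a new reading comes with each control period).
- optics.get_image(name): name is "scene" or "top" or "wrist"; returns a dict with "frame" (400x640x3 uint8, red, green, blue), "mtx" (3x3 intrinsics, pixels), "xyz" and "attitude" of the camera in the world; the wrist camera has in their place "T_tool_cam" (4x4, takes a point from camera to tool coordinates, whose origin is the TCP and whose axes are the tool frame's). Camera axes: x right, y down, z forward; pixel columns grow to the right and rows downward; lengths in mm; the calibration is good to about 2 mm. The wrist camera is an equidistant fisheye: a pixel r from the principal point sees the ray r / f radians off the axis. A picture is of the moment at which its call begins: read the wrist's pose just before it. There is no depth.
- job_done(): hands the job in, once; it reports no verdict.
Trained networks look in the newest picture that a camera, given by its name, has taken for a name from the list of things; names that differ only in an ending like _2 or _b are one class to them, and where a whole thing is asked for, a point or a joint stands for the part that bears it (a point fixed in the world has none). Each returns a list of dicts, best first, with "score" (0 to 1); they miss things now and then, are a little off and sometimes report something else, mostly with a low value. They report only what shows in the picture. A call takes as long as a camera call.
- spotter.look_for(camera, thing): "centre" ([x, y, z] in mm, in the coordinates of the camera as it stood for that picture, good to about 4 mm: the middle of the surface that is visible of it).
The state is a dict: "clock": time; "joints": joint angles; "joint_vel": joint speeds; "joint_efforts": joint torques, N m; "position": TCP position; "ee_rot": TCP orientation; "contact_force": force on the tool from outside, world axes, zero at the start; "wrist_torque": the same for the moment, N m; "gripper_width": finger opening in mm.
Only numpy, scipy, OpenCV 4.12 (cv2) and the standard library are available. Lean on these libraries where they do the work, as an engineer would, in place of code of your own. Each camera call takes 0.05 s, during which the arm holds its last target. There are 200 camera calls.

## Working session

There is one attempt and no reset: what is moved stays moved. The work goes in short steps, Python scripts to look and compute and a tool call to move; the robot and the scene stay as the last step left them, time stands still between calls to the robot, and variables do not carry over. Pictures are saved under pics/ and viewed, about 8 in all and at most 12, crops included, and the job is handed in when it is done.

Besides the shell and the picture viewer there is one more tool, called after ">>>" as name(argument=value, ...), one argument or row to a line, values as JSON. jog_arm: Moves the arm, as the interface text tells. Its arguments: {"type":"object","properties":{"translation":{"type":"array"},"rot":{"type":"array"},"gripper":{"type":"array"}},"required":["translation","rot","gripper"]}

```bash
ls; mkdir -p pics
cat > h.py <<'E'
import numpy as np, cv2
from bench import arm, optics, job_done, spotter
from scipy.spatial.transform import Rotation as R
np.set_printoptions(precision=3, suppress=True)
def cam_pose(name,im,st=None):
    if name=="wrist":
        T=np.eye(4);T[:3,:3]=R.from_quat(st["ee_rot"]).as_matrix();T[:3,3]=st["position"]
        return T@np.array(im["T_tool_cam"])
    T=np.eye(4);a=np.array(im["attitude"])
    T[:3,:3]=a if a.shape==(3,3) else R.from_quat(a).as_matrix()
    T[:3,3]=im["xyz"];return T
def look(name,things,save=None):
    st=arm.read_state(); im=optics.get_image(name)
    if save: cv2.imwrite(f"pics/{save}.png",cv2.cvtColor(im["frame"],cv2.COLOR_RGB2BGR))
    T=cam_pose(name,im,st); out={}
    for t in things:
        for d in spotter.look_for(name,t)[:2]:
            c=np.array(d["centre"]); w=T[:3,:3]@c+T[:3,3]
            uv=np.array(im["mtx"])@(c/c[2])
            print(name,t,round(d["score"],2),w.round(1),"px",uv[:2].round(0) if name!="wrist" else "")
    return im,T
E
python3 - <<'E'
from h import *
st=arm.read_state(); print(st)
th=["cupboard","door","door_handle","jar_centre","tape_roll","vial_centre","card_box"]
for n in ["scene","top"]:
    im,T=look(n,th,n+"0"); print(im["mtx"],T)
E
```

```text
pics
{'clock': 0.0, 'joints': array([-1.006,  0.386,  0.007, -0.001, -1.194, -0.259]), 'joint_vel': array([-0.   , -0.002,  0.003,  0.001,  0.001,  0.001]), 'joint_efforts': array([ -0.   , -39.229,  18.841,   4.186,  -0.005,  -0.   ]), 'position': array([ 188.037, -595.463,  230.22 ]), 'ee_rot': array([-0.698, -0.108,  0.108,  0.7  ]), 'contact_force': array([-0.348,  0.201,  0.562]), 'wrist_torque': array([-0.045, -0.029,  0.003]), 'gripper_width': 85.5952733244042}
scene cupboard 0.63 [ 578.8 -148.2  157.9] px [343. 207.]
scene door 0.84 [ 547.  -103.7  153.3] px [327. 204.]
scene door 0.41 [ 489.3 -492.8   64.1] px [373. 314.]
scene door_handle 0.7 [ 551.  -106.3  154.1] px [328. 204.]
scene jar_centre 0.89 [ 492.9 -492.7   62.9] px [374. 314.]
scene vial_centre 0.48 [ 518.3 -364.4   32. ] px [357. 291.]
scene card_box 0.55 [ 635.8 -387.8   20.7] px [401. 289.]
[[479.789   0.    318.345]
 [  0.    479.789 198.77 ]
 [  0.      0.      1.   ]] [[    0.917    -0.155     0.368    16.142]
 [   -0.398    -0.401     0.825 -1234.926]
 [    0.02     -0.903    -0.43    764.404]
 [    0.        0.        0.        1.   ]]
top cupboard 0.89 [567.8 -61.3 194.7] px [314. 182.]
top door 0.97 [558.8 -56.1 142.2] px [313. 195.]
top door_handle 0.56 [556.3 -54.4 139.8] px [312. 196.]
top jar_centre 0.6 [553.  -56.  140.8] px [313. 197.]
top jar_centre 0.37 [ 482.2 -460.9   21.3] px [430. 212.]
top tape_roll 0.62 [467.2 338.5  20.5] px [200. 264.]
top vial_centre 0.6 [ 512.5 -360.4   35.7] px [401. 208.]
[[502.209   0.    312.651]
 [  0.    502.209 200.85 ]
 [  0.      0.      1.   ]] [[  -0.254   -0.764    0.593 -421.879]
 [  -0.967    0.189   -0.17   225.461]
 [   0.018   -0.616   -0.787 1415.149]
 [   0.       0.       0.       1.   ]]
```

View pics/scene0.png

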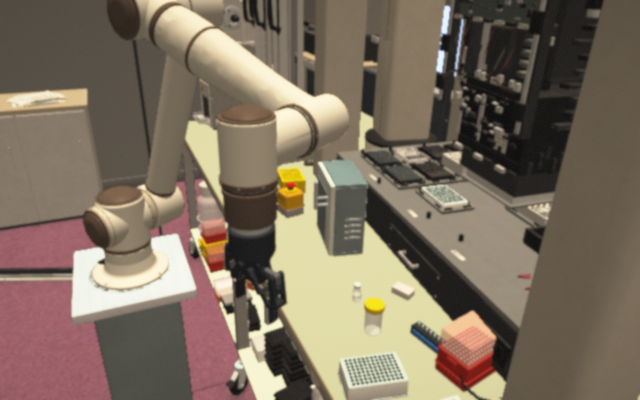

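View pics/top0.png

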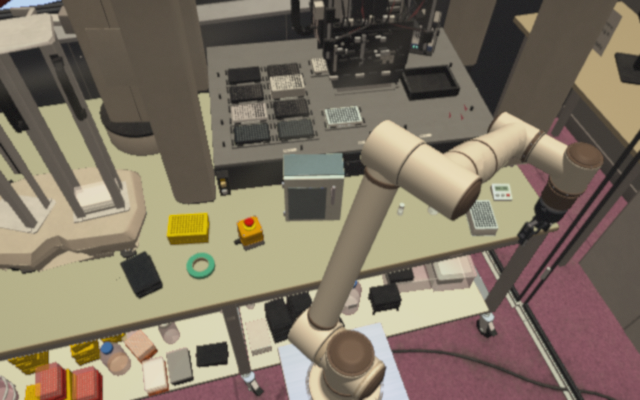

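Scene: the cupboard is near (342,205), with the handle at its left edge near (320,200). The jar is at (374,316), the vial at (357,291) and the card box at (402,290). Top: cupboard at (313,187), tape at (200,265), jar partly hidden by the arm. I'll enlarge the cupboard in both views to get its yaw.

Run:
```python
import cv2,numpy as np
a=cv2.imread("pics/scene0.png")[150:262,300:380]; b=cv2.imread("pics/top0.png")[145:229,272:352]
a=cv2.resize(a,None,fx=5,fy=5,interpolation=3);b=cv2.resize(b,None,fx=5,fy=5,interpolation=3)
b=cv2.copyMakeBorder(b,0,a.shape[0]-b.shape[0],0,0,0)
cv2.imwrite("pics/c1.png",np.hstack([a,b]))
```

```text
(no output)
```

View pics/c1.png

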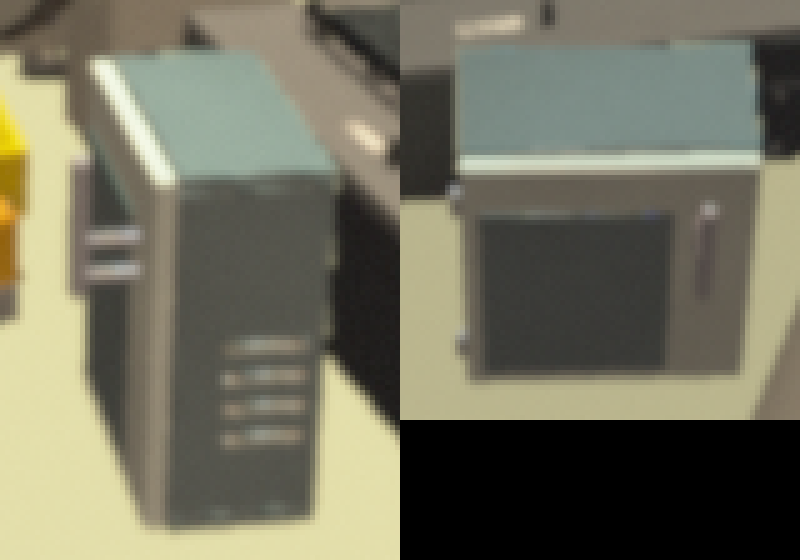

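The crop shows the handle bar at scene px (316,183) and top px (334,187), on the door's right, with the hinges on the left. I'll fit the cupboard pose from the corners.

```bash
cat > fit.py <<'E'
from h import *
from scipy.optimize import least_squares
P=dict(BL=[45,95,230],BR=[45,-95,230],TR=[-60,-95,229],TL=[-60,95,229],DR=[-60,-95,3],DL=[-60,95,3],BB=[45,-95,0],H=[-95,-59,232])
obs={"scene":dict(BL=(352,160.4),BR=(366.6,186),TR=(330,187),TL=(318.4,162.4),DR=(329,254.4),BB=(362.4,253),H=(315.6,183)),
"top":dict(BL=(283.6,153.4),BR=(342.4,153),TL=(284,179),TR=(343.6,178.6),DL=(286.4,220.6),DR=(340,220.2),H=(334,186.6))}
C={}
for n in obs:
    im=optics.get_image(n); C[n]=(np.array(im["mtx"]),cam_pose(n,im))
def res(p,names=("scene","top")):
    r=[]
    for n in names:
        K,T=C[n]
        for k,uv in obs[n].items():
            w=R.from_euler('z',p[2]).apply(P[k])+[p[0],p[1],p[3] if len(p)>3 else 0]
            c=T[:3,:3].T@(w-T[:3,3]); r+=list((K@(c/c[2]))[:2]-uv-.0)
    return np.array(r)
for p0 in ([600,-100,0],[600,-100,0,0]):
    s=least_squares(res,p0,loss="soft_l1"); print(s.x,np.abs(s.fun).mean())
print(s.fun.reshape(-1,2)); x,y,a=s.x[:3]
for n in obs: print(n,least_squares(res,[600,-100,0],kwargs=dict(names=(n,))).x)
# jar triangulation
im,T=look("scene",["jar_centre"])
E
python3 fit.py
```

```text
[615.083 -72.331  -0.234] 0.627877181978172
[615.376 -72.215  -0.234  -0.675] 0.6239752176887906
[[-0.67   0.139]
 [ 0.845 -1.122]
 [ 0.367  0.22 ]
 [-0.12  -0.063]
 [-0.995  2.914]
 [ 0.112  2.441]
 [-0.019 -1.313]
 [ 0.283  0.116]
 [ 0.116  0.289]
 [-0.543 -0.609]
 [ 0.884 -0.531]
 [-1.134  0.342]
 [ 0.06   0.323]
 [-0.458 -0.441]]
scene [616.933 -69.653  -0.238]
top [614.46  -72.139  -0.229]
scene jar_centre 0.6 [ 491.6 -493.2   62.9] px [374. 314.]
```

```bash
cat >> h.py <<'E'
CX,CY,CA=615.2,-72.2,-0.234
def cup(p): return R.from_euler('z',CA).apply(p)+[CX,CY,0]
HINGE=cup([-53,91,116])
def handle(th): 
    return R.from_euler('z',CA-th).apply([-42,-150,0])+[HINGE[0],HINGE[1],212]
def Rt(yax,zax):
    y=np.array(yax,float);y/=np.linalg.norm(y);z=np.array(zax,float);z-=y*(z@y);z/=np.linalg.norm(z)
    return R.from_matrix(np.c_[np.cross(y,z),y,z])
def rel(tcp,Rg,st=None):
    st=st or arm.read_state();R0=R.from_quat(st["ee_rot"])
    t=R0.inv().apply(np.array(tcp)-st["position"])/50
    r=np.degrees((R0.inv()*Rg).as_rotvec())/8
    return t,r
E
python3 - <<'E'
from h import *
st=arm.read_state(); print(R.from_quat(st["ee_rot"]).as_matrix(), arm.grip_point_offset)
im,T=look("wrist",["jar_centre","vial_centre","card_box","door_handle"],"w0")
print(T,im["mtx"],HINGE,handle(0),handle(1.6))
h=handle(0)
for s in (1,-1):
    print(rel(h+[0,0,-19+100],Rt([0,0,-1],s*R.from_euler('z',CA).apply([0,1,0]))))
E
```

```text
[[ 0.954  0.    -0.301]
 [ 0.301 -0.     0.954]
 [-0.    -1.    -0.   ]] 18.700000000000003
[[  -0.301    0.917    0.262  123.359]
 [   0.954    0.29     0.081 -617.15 ]
 [  -0.001    0.274   -0.962  375.256]
 [   0.       0.       0.       1.   ]] [[309.707   0.    321.603]
 [  0.    309.707 202.32 ]
 [  0.      0.      1.   ]] [584.745  28.609 116.   ] [ 509.109 -107.564  212.   ] [450.838 108.189 212.   ]
(array([ 9.062, -1.234,  7.382]), array([-0.   ,  3.866, -0.   ]))
(array([ 9.062, -1.234,  7.382]), array([ -0.   , -18.634,   0.   ]))
```

>>> jog_arm(
  translation=[
    [9.06,-1.24,7.38],
    [9.06,-1.24,7.38],
    [9.06,-1.24,7.38],
    [9.06,-1.24,7.38],
    [9.06,-1.24,7.38],
    [9.06,-1.24,7.38],
    [9.06,-1.24,7.38],
    [9.06,-1.24,7.38],
    [9.06,-1.24,7.38],
    [9.06,-1.24,7.38],
    [9.06,-1.24,7.38],
    [9.06,-1.24,7.38],
    [9.06,-1.24,7.38],
    [9.06,-1.24,7.38],
    [9.06,-1.24,7.38],
    [9.06,-1.24,7.38],
    [9.06,-1.24,7.38],
    [9.06,-1.24,7.38],
    [9.06,-1.24,7.38],
    [9.06,-1.24,7.38],
  ],
  rot=[
    [0,-18.6,0],
    [0,-18.6,0],
    [0,-18.6,0],
    [0,-18.6,0],
    [0,-18.6,0],
    [0,-18.6,0],
    [0,-18.6,0],
    [0,-18.6,0],
    [0,-18.6,0],
    [0,-18.6,0],
    [0,-18.6,0],
    [0,-18.6,0],
    [0,-18.6,0],
    [0,-18.6,0],
    [0,-18.6,0],
    [0,-18.6,0],
    [0,-18.6,0],
    [0,-18.6,0],
    [0,-18.6,0],
    [0,-18.6,0],
  ],
  gripper=[1,1,1,1,1,1,1,1,1,1,1,1,1,1,1,1,1,1,1,1],
)

```text
clock: 3.25
position: [509.1, -107.7, 293.4]
ee_rot: [0.085, 0.702, -0.702, -0.085]
contact_force: [0.4, -0.2, -0.5]
gripper_width: 85.1
```

Run:
```python
from h import *
st=arm.read_state(); print(st["clock"],st["joints"],st["position"],R.from_quat(st["ee_rot"]).as_matrix())
im,T=look("wrist",["jar_centre","vial_centre","card_box","door_handle","door","cupboard"],"w1")
look("top",["jar_centre","vial_centre","card_box"],"top1")
h=handle(0)
def proj(w):
    c=T[:3,:3].T@(np.array(w)-T[:3,3]);a=np.arctan2(np.hypot(c[0],c[1]),c[2]);d=c[:2]/np.hypot(c[0],c[1])
    return im["mtx"][0][0]*a*d+[im["mtx"][0][2],im["mtx"][1][2]]
print("bar top",proj(h+[0,0,20]),"TL",proj(cup([-60,95,229])),"TR",proj(cup([-60,-95,229])),"BL",proj(cup([45,95,230])),"BR",proj(cup([45,-95,230])))
cv2.imwrite("pics/w1t.png",cv2.cvtColor(np.vstack([im["frame"]]),cv2.COLOR_RGB2BGR))
```

```text
3.25 [ 0.104  0.165 -0.14  -0.    -1.265  1.227] [ 509.055 -107.718  293.397] [[-0.971  0.    -0.238]
 [ 0.238  0.    -0.971]
 [-0.    -1.    -0.   ]]
wrist jar_centre 0.9 [ 503.9 -466.4   71.9] px 
wrist jar_centre 0.36 [609.3 -81.8 231.2] px 
wrist vial_centre 0.62 [ 525.4 -354.1   32.3] px 
wrist card_box 0.63 [ 641.9 -375.1   23.6] px 
wrist door_handle 0.85 [561.4 -78.3 228.8] px 
wrist door 0.96 [563.4 -81.3 232.2] px 
wrist door 0.6 [607.9 -78.2 233.8] px 
wrist cupboard 0.61 [608.  -81.1 230.6] px 
wrist cupboard 0.36 [ 508.2 -464.1   71.1] px 
top jar_centre 0.77 [ 485.4 -471.1   76.4] px [436. 201.]
top vial_centre 0.71 [572.3  11.1 219.7] px [291. 180.]
top vial_centre 0.57 [ 511.9 -360.1   34.3] px [400. 209.]
top card_box 0.51 [ 640.8 -391.8   22.9] px [395. 181.]
bar top [321.362 219.822] TL [125.988 175.473] TR [373.339 169.756] BL [119.542  43.545] BR [373.806  18.579]
```

View pics/w1.png

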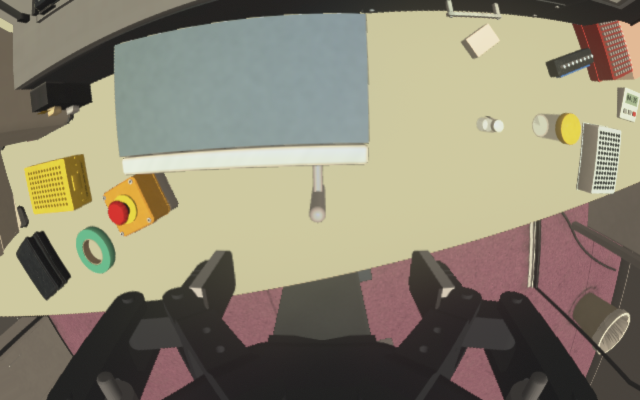

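The wrist view shows the bar top at (317,214), door-top outer corners at (123,172) and (367,163), roof back corners at (115,46) and (367,13), the vial at (490,124) and the jar cap at (569,128). I'll refine the cupboard pose from these, and triangulate the jar cap.

```bash
cat > fit2.py <<'E'
from h import *
from scipy.optimize import least_squares
st=arm.read_state(); im=optics.get_image("wrist");T=cam_pose("wrist",im,st);K=im["mtx"]
def proj(w):
    c=T[:3,:3].T@(np.array(w)-T[:3,3]);n=np.hypot(c[0],c[1])
    return K[0][0]*np.arctan2(n,c[2])*c[:2]/n+[K[0][2],K[1][2]]
def ray(uv):
    d=(np.array(uv)-[K[0][2],K[1][2]])/K[0][0];a=np.linalg.norm(d)
    return T[:3,:3]@np.r_[d/a*np.sin(a),np.cos(a)]
o=[([45,95,230],(115,45)),([45,-95,230],(367,13)),([-60,-95,229],(367,163)),([-60,95,229],(123,172)),([-95,-59,232],(317,213))]
f=lambda p:np.concatenate([proj(R.from_euler('z',p[2]).apply(q)+[p[0],p[1],0])-uv for q,uv in o])
s=least_squares(f,[615,-72,-.234]);print(s.x,s.fun.reshape(-1,2))
def at(uv,z): d=ray(uv);return T[:3,3]+d*(z-T[2,3])/d[2]
print("jar cap z80",at((569,128),78),"vial top",at((497,125),50))
print("bar top",at((317.5,213),232))
ims=optics.get_image("top");Tt=cam_pose("top",ims);d2=Tt[:3,:3]@np.linalg.inv(ims["mtx"])@[436,201,1]
sc=optics.get_image("scene");Ts=cam_pose("scene",sc)
E
python3 fit2.py
python3 - <<'E'
from h import *
# yellow cap / jar blobs in three pictures
import cv2
for n in ("scene0","top1","w1"):
    a=cv2.imread(f"pics/{n}.png");h=cv2.cvtColor(a,cv2.COLOR_BGR2HSV)
    m=cv2.inRange(h,(18,140,110),(35,255,255));k,l,s,c=cv2.connectedComponentsWithStats(m)
    print(n,[(s[i].tolist(),c[i].round(1).tolist()) for i in range(1,k) if s[i][4]>25])
E
```

```text
[619.257 -68.503  -0.218] [[-0.427 -2.259]
 [-0.854 -0.943]
 [ 1.408  0.211]
 [-0.753  1.503]
 [-0.06   1.442]]
jar cap z80 [ 502.429 -479.347   78.   ] vial top [ 521.14  -360.982   50.   ]
bar top [ 514.67  -106.167  232.   ]
scene0 [([277, 168, 28, 42, 907], [290.7, 187.8]), ([199, 238, 30, 21, 168], [208.6, 245.3]), ([365, 298, 20, 16, 267], [374.2, 305.4])]
top1 [([431, 191, 13, 13, 131], [436.8, 197.5]), ([167, 213, 42, 26, 961], [187.6, 225.0]), ([237, 216, 23, 23, 303], [247.8, 228.7]), ([101, 337, 16, 5, 51], [109.1, 339.0]), ([70, 340, 30, 24, 303], [84.0, 350.8]), ([21, 352, 27, 20, 154], [38.4, 361.3]), ([8, 355, 19, 8, 59], [17.0, 358.7]), ([15, 360, 17, 8, 65], [24.0, 363.6]), ([64, 369, 9, 31, 190], [68.6, 384.8]), ([25, 385, 15, 15, 193], [32.0, 392.5])]
w1 [([558, 114, 23, 31, 549], [569.0, 128.2]), ([24, 155, 67, 59, 2934], [57.3, 185.0]), ([104, 174, 66, 62, 2201], [139.1, 201.1])]
```

>>> jog_arm(
  translation=[
    [-0.07,0.8,-0.05],
    [-0.07,1.6,-0.05],
    [-0.07,2.05,-0.05],
    [-0.07,2.05,-0.05],
    [-0.07,2.05,-0.05],
    [-0.07,2.05,-0.05],
    [-0.07,2.05,-0.05],
    [-0.07,2.05,-0.05],
    [-0.07,2.05,-0.05],
    [-0.07,2.05,-0.05],
    [-0.07,2.05,-0.05],
  ],
  rot=[
    [0,0,0],
    [0,0,0],
    [0,0,0],
    [0,0,0],
    [0,0,0],
    [0,0,0],
    [0,0,0],
    [0,0,0],
    [0,0,0],
    [0,0,0],
    [0,0,0],
  ],
  gripper=[1,1,1,0.5,0,0,0,0,0,0,0],
)

```text
clock: 5.05
position: [513.8, -105.6, 192.1]
ee_rot: [0.085, 0.702, -0.702, -0.083]
contact_force: [-1.3, 4.0, 6.8]
gripper_width: 10.1
```

```bash
sed -i 's/^CX,CY,CA=.*/CX,CY,CA=618.5,-69.2,-0.222/' h.py
python3 - <<'E'
from h import *
im,T=look("wrist",["door_handle"],"w2")
st=arm.read_state(); print(st["clock"],st["joints"],st["position"],st["contact_force"],st["gripper_width"])
p0=st["position"]; R0=R.from_quat(st["ee_rot"])
# arc anchored at the measured grasp
for n in (1,2,3,4,6,8,10,12,14,16,18,20):
    th=1.62*n/20
    q=R.from_euler('z',-th)
    w=HINGE+q.apply(p0-HINGE); t,r=rel(w,q*R0,st); print(n,round(th,2),t,r,w)
E
```

```text
wrist door_handle 0.81 [558.1 -94.6 229.3] px 
5.15 [ 0.107  0.247 -0.298 -0.    -1.024  1.226] [ 513.808 -105.64   192.127] [-1.298  4.86   5.132] 10.458269432143519
1 0.08 [ 0.241 -0.    -0.072] [0.001 0.58  0.001] [502.972 -99.282 192.127]
2 0.16 [ 0.475 -0.001 -0.164] [0.003 1.16  0.001] [492.687 -92.069 192.127]
3 0.24 [ 0.7   -0.001 -0.274] [0.004 1.74  0.002] [483.019 -84.047 192.127]
4 0.32 [ 0.916 -0.002 -0.403] [0.005 2.32  0.002] [474.031 -75.269 192.127]
6 0.49 [ 1.314 -0.002 -0.709] [0.008 3.481 0.004] [458.33  -55.68  192.127]
8 0.65 [ 1.657 -0.003 -1.076] [0.011 4.641 0.005] [445.994 -33.814 192.127]
10 0.81 [ 1.936 -0.003 -1.493] [0.014 5.801 0.006] [437.346 -10.246 192.127]
12 0.97 [ 2.145 -0.003 -1.95 ] [0.016 6.961 0.007] [432.612  14.409 192.127]
14 1.13 [ 2.277 -0.003 -2.434] [0.019 8.122 0.008] [431.917  39.505 192.127]
16 1.3 [ 2.329 -0.002 -2.934] [0.022 9.282 0.009] [435.28   64.384 192.127]
18 1.46 [ 2.3   -0.002 -3.435] [ 0.024 10.442  0.011] [442.61   88.395 192.127]
20 1.62 [ 2.19  -0.001 -3.925] [ 0.027 11.602  0.012] [453.718 110.909 192.127]
```

>>> jog_arm(
  translation=[
    [0.12,0,-0.03],
    [0.24,0,-0.07],
    [0.36,0,-0.12],
    [0.475,0,-0.165],
    [0.59,0,-0.22],
    [0.7,0,-0.275],
    [0.81,0,-0.335],
    [0.915,0,-0.405],
    [0.915,0,-0.405],
  ],
  rot=[
    [0,0.29,0],
    [0,0.58,0],
    [0,0.87,0],
    [0,1.16,0],
    [0,1.45,0],
    [0,1.74,0],
    [0,2.03,0],
    [0,2.32,0],
    [0,2.32,0],
  ],
  gripper=[0,0,0,0,0,0,0,0,0],
)

```text
clock: 6.05
position: [473.2, -75.5, 192.2]
ee_rot: [-0.196, -0.679, 0.679, 0.196]
contact_force: [-2.9, -2.1, 2.8]
gripper_width: 10.4
```

Run:
```python
from h import *
im,T=look("wrist",["door_handle","door"],"w3")
st=arm.read_state(); print(st["clock"],st["joints"],st["position"],st["contact_force"],st["gripper_width"])
p0=st["position"]; R0=R.from_quat(st["ee_rot"])
for n in range(1,15):
    th=1.3*n/14
    q=R.from_euler('z',-th)
    w=HINGE+q.apply(p0-HINGE); t,r=rel(w,q*R0,st); print(n,round(th,2),t,r[1])
```

```text
wrist door_handle 0.74 [526.3 -70.5 227.4] px 
wrist door_handle 0.17 [ 502.8 -460.8   56. ] px 
wrist door 0.88 [530.9 -73.7 230.2] px 
6.2 [ 0.181  0.172 -0.398  0.001 -1.001  0.828] [473.513 -75.852 192.2  ] [-2.934 -3.137  3.331] 10.658401594455343
1 0.09 [ 0.277 -0.    -0.085] 0.6650399181279381
2 0.19 [ 0.544 -0.001 -0.196] 1.3300798362558752
3 0.28 [ 0.8   -0.001 -0.331] 1.9951197543838142
4 0.37 [ 1.043 -0.001 -0.489] 2.6601596725117513
5 0.46 [ 1.27  -0.001 -0.668] 3.325199590639689
6 0.56 [ 1.479 -0.002 -0.868] 3.9902395087676266
7 0.65 [ 1.669 -0.002 -1.087] 4.655279426895566
8 0.74 [ 1.837 -0.002 -1.322] 5.320319345023504
9 0.84 [ 1.983 -0.002 -1.572] 5.98535926315144
10 0.93 [ 2.106 -0.002 -1.835] 6.65039918127938
11 1.02 [ 2.203 -0.003 -2.107] 7.315439099407319
12 1.11 [ 2.275 -0.003 -2.388] 7.980479017535255
13 1.21 [ 2.32  -0.003 -2.673] 8.645518935663194
14 1.3 [ 2.339 -0.003 -2.962] 9.310558853791134
```

View pics/w3.png

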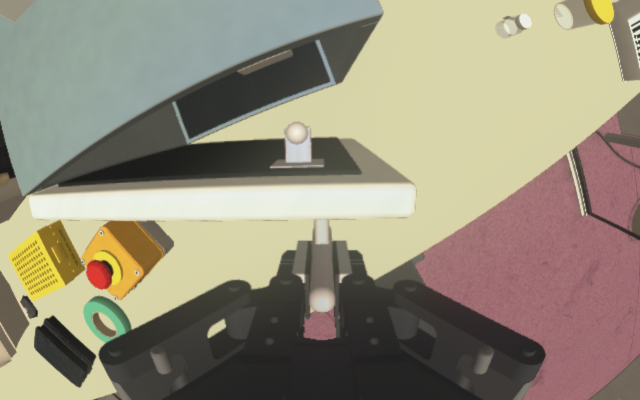

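The wrist view shows the door (white edge at y≈205) swung clear of the cupboard. The bar is held between the pads at (321,260), and the strike tongue at (298,150) is out of the catch. I'll keep opening.

>>> jog_arm(
  translation=[
    [0.28,0,-0.085],
    [0.545,0,-0.195],
    [0.8,0,-0.33],
    [1.04,0,-0.49],
    [1.27,0,-0.67],
    [1.48,0,-0.87],
    [1.67,0,-1.09],
    [1.84,0,-1.32],
    [1.98,0,-1.57],
    [2.11,0,-1.835],
    [2.2,0,-2.11],
    [2.275,0,-2.39],
    [2.32,0,-2.67],
    [2.34,0,-2.96],
    [2.34,0,-2.96],
    [2.34,0,-2.96],
  ],
  rot=[
    [0,0.66,0],
    [0,1.33,0],
    [0,2.0,0],
    [0,2.66,0],
    [0,3.32,0],
    [0,3.99,0],
    [0,4.65,0],
    [0,5.32,0],
    [0,5.98,0],
    [0,6.65,0],
    [0,7.3,0],
    [0,7.98,0],
    [0,8.65,0],
    [0,9.3,0],
    [0,9.3,0],
    [0,9.3,0],
  ],
  gripper=[0,0,0,0,0,0,0,0,0,0,0,0,0,0,0,0],
)

```text
clock: 7.8
position: [451.9, 113.2, 192.2]
ee_rot: [-0.566, -0.422, 0.423, 0.568]
contact_force: [-10.4, 5.8, 8.1]
gripper_width: 10.2
```

Run:
```python
from h import *
st=arm.read_state(); print(st["clock"],st["joints"],st["position"],st["contact_force"],st["gripper_width"],R.from_quat(st["ee_rot"]).as_matrix())
print(handle(1.6))
```

```text
7.8 [ 0.594  0.15  -0.424 -0.003 -0.998 -0.881] [451.908 113.196 192.17 ] [-10.443   5.79    8.062] 10.20486392869117 [[ 0.285 -0.002 -0.959]
 [ 0.959  0.001  0.285]
 [ 0.001 -1.     0.003]]
[451.985 109.204 212.   ]
```

>>> jog_arm(
  translation=[
    [0,0,0],
    [0,0,0],
    [0,0,0],
    [0,0,0],
    [0,0,0],
    [0,-0.8,0],
    [0,-1.6,0],
    [0,-2.4,0],
    [0,-2.4,0],
  ],
  rot=[
    [0,0,0],
    [0,0,0],
    [0,0,0],
    [0,0,0],
    [0,0,0],
    [0,0,0],
    [0,0,0],
    [0,0,0],
    [0,0,0],
  ],
  gripper=[0.5,0.5,0.5,0.5,0.5,0.5,0.5,0.7,1],
)

```text
clock: 8.7
position: [455.1, 113.9, 318.3]
ee_rot: [0.567, 0.427, -0.419, -0.566]
contact_force: [-0.1, 0.3, -0.3]
gripper_width: 70.2
```

```bash
cat > kin.py <<'E'
from h import *
from scipy.optimize import least_squares
st=arm.read_state(); print(st["clock"],st["position"],st["joints"],st["contact_force"],st["gripper_width"])
D=[([.386,.007],[188.037,-595.463,230.22]),([.165,-.140],[509.055,-107.718,293.397]),([.247,-.298],[513.808,-105.64,192.127]),([.172,-.398],[473.513,-75.852,192.2]),([.15,-.424],[451.908,113.196,192.17]),(st["joints"][1:3],st["position"])]
J=[[-1.006],[.104],[.107],[.181],[.594],[st["joints"][0]]]
for (j,p),a in zip(D,J): print(a[0],np.arctan2(p[1],p[0]),np.hypot(*p[:2]))
def wr(k,j2,j3):
    F=j2-j3; return np.array([k[0]*np.sin(j2)+k[1]*np.cos(F)+k[2]*np.sin(F), k[0]*np.cos(j2)-k[1]*np.sin(F)+k[2]*np.cos(F)+k[3]])
def f(k):
    e=[]
    for j,p in D:
        w=wr(k,*j); e+=[np.sqrt(w[0]**2+0)+k[4]-np.hypot(*p[:2]),w[1]-p[2]]
    return e
s=least_squares(f,[450,450,0,0,0],x_scale=100); print(s.x,np.array(s.fun))
E
python3 kin.py
```

```text
8.7 [455.056 113.888 318.291] [ 0.593  0.053 -0.208  0.    -1.299 -0.881] [-0.14   0.288 -0.332] 70.17638046542694
-1.006 -1.2649234833506189 624.4470335729044
0.104 -0.20852780932389675 520.3269746505557
0.107 -0.20277633852381538 524.555497982816
0.181 -0.158840416360966 479.5498796506991
0.594 0.2454347164222495 465.86926801410715
0.5929746636823208 0.24523569178832647 469.0907425006803
[ 532.654  420.23     2.8   -108.764   32.68 ] [ 0.214  1.599  1.519 -0.262 -0.842  0.137 -0.401 -0.581  0.812 -0.092
 -1.301 -0.801]
```

```bash
cat >> kin.py <<'E'
def f(k):
    e=[]
    for j,p in D:
        w=wr(k,*j); e+=[w[0]-np.sqrt(p[0]**2+p[1]**2-160**2)+k[4],w[1]-p[2]]
    return e
s=least_squares(f,[450,450,0,0,0],x_scale=100); print(s.x,np.array(s.fun)); k=s.x
for L in (230,280,330):
  for nm,P in (("jar",[501,-480,42]),("cup",list(cup([-5,0,52])))):
    for pd in (35,45,55,65):
      p=np.radians(pd); P=np.array(P); rr=np.sqrt(P[0]**2+P[1]**2-160**2)
      rw=rr-(L-19)*np.cos(p); zw=P[2]+(L-19)*np.sin(p)-L  # in 'tool-down' z convention
      q=least_squares(lambda j:wr(k,*j)+[k[4],0]-[rw,zw],[.1,-.4],bounds=([-1.21,-1.07],[2.06,1.41]))
      j2,j3=q.x; print(L,nm,pd,"j2 j3",q.x,"j5",j2-j3-p,"res",np.abs(q.fun).max().round(1))
E
python3 kin.py | tail -25
```

```text
-1.018 -0.208]
230 jar 35 j2 j3 [ 0.64  -0.514] j5 0.5432709441532773 res 0.0
230 jar 45 j2 j3 [ 0.61  -0.446] j5 0.2705117109107027 res 0.0
230 jar 55 j2 j3 [ 0.599 -0.365] j5 0.0043986187487981 res 0.0
230 jar 65 j2 j3 [ 0.607 -0.274] j5 -0.2530545522532748 res 0.0
230 cup 35 j2 j3 [ 0.559 -0.7  ] j5 0.6482217387109959 res 0.0
230 cup 45 j2 j3 [ 0.517 -0.632] j5 0.3637180645848188 res 0.0
230 cup 55 j2 j3 [ 0.499 -0.552] j5 0.09069608858010114 res 0.0
230 cup 65 j2 j3 [ 0.501 -0.465] j5 -0.1692340589185255 res 0.0
280 jar 35 j2 j3 [ 0.653 -0.619] j5 0.6607686153890304 res 0.0
280 jar 45 j2 j3 [ 0.604 -0.538] j5 0.35728571589237124 res 0.0
280 jar 55 j2 j3 [ 0.584 -0.441] j5 0.06499476630879886 res 0.0
280 jar 65 j2 j3 [ 0.59  -0.331] j5 -0.2139074133936103 res 0.0
280 cup 35 j2 j3 [ 0.587 -0.803] j5 0.7792400040957472 res 0.0
280 cup 45 j2 j3 [ 0.52  -0.722] j5 0.45611029570765105 res 0.0
280 cup 55 j2 j3 [ 0.487 -0.625] j5 0.15226654630486602 res 0.0
280 cup 65 j2 j3 [ 0.485 -0.518] j5 -0.13118989640225376 res 0.0
330 jar 35 j2 j3 [ 0.68 -0.72] j5 0.7885625909230132 res 0.0
330 jar 45 j2 j3 [ 0.606 -0.628] j5 0.4489172861276316 res 0.0
330 jar 55 j2 j3 [ 0.572 -0.515] j5 0.12714291939532774 res 0.0
330 jar 65 j2 j3 [ 0.573 -0.387] j5 -0.17461240639854536 res 0.0
330 cup 35 j2 j3 [ 0.635 -0.905] j5 0.9283082014118376 res 0.0
330 cup 45 j2 j3 [ 0.532 -0.811] j5 0.55679073098358 res 0.0
330 cup 55 j2 j3 [ 0.48  -0.697] j5 0.21661221441165712 res 0.0
330 cup 65 j2 j3 [ 0.471 -0.571] j5 -0.09263065715425123 res 0.0
```

>>> jog_arm(
  translation=[
    [-1,-0.8,-0.2],
    [-2,-0.8,-0.4],
    [-3,-0.8,-0.6],
    [-4,-0.8,-0.8],
    [-5,-0.8,-1.0],
    [-6,-0.8,-1.3],
    [-6.2,-0.8,-1.3],
    [-6.2,-0.8,-1.3],
    [-6.2,-0.8,-1.3],
    [-6.2,-0.8,-1.3],
  ],
  rot=[
    [0,0,0],
    [0,0,0],
    [0,0,0],
    [0,0,1],
    [0,0,2],
    [0,0,3],
    [0,0,4],
    [0,0,4],
    [0,0,4],
    [0,0,4],
  ],
  gripper=[1,1,1,1,1,1,1,1,1,1],
)

```text
clock: 9.7
position: [429.5, -201.3, 356.9]
ee_rot: [0.663, 0.256, -0.558, -0.429]
contact_force: [-0.8, -0.7, 1.0]
gripper_width: 85.3
```

```bash
cat > fk.py <<'E'
from h import *
from scipy.optimize import least_squares
import json
D=[([-1.006,.386,.007,-.001,-1.194,-.259],[188.037,-595.463,230.22],[-.698,-.108,.108,.7]),
([.104,.165,-.14,0,-1.265,1.227],[509.055,-107.718,293.397],None),
([.107,.247,-.298,0,-1.024,1.226],[513.808,-105.64,192.127],None),
([.181,.172,-.398,.001,-1.001,.828],[473.513,-75.852,192.2],None),
([.594,.15,-.424,-.003,-.998,-.881],[451.908,113.196,192.17],None),
([.593,.053,-.208,0,-1.299,-.881],[455.056,113.888,318.291],None)]
def load():
    try: return json.load(open("d.json"))
    except Exception: return []
def add():
    st=arm.read_state();l=load();l.append([list(map(float,st["joints"])),list(map(float,st["position"])),list(map(float,st["ee_rot"]))]);json.dump(l,open("d.json","w"));return st
ry=lambda a:R.from_euler('y',a)
def fk(q,k,mode):
    s4=mode[0]
    A,B,C,d1,L,o1,o2=k   # o1 offset before j4, o2 after j4 (along j5 axis, -y = right)
    base=R.from_euler('z',q[0])
    p=base.apply([0,0,d1])+base.apply(ry(q[1]).apply([0,0,A]))
    Rf=base*ry(q[1]-q[2])           # forearm: x forward, pitch down F
    p=p+Rf.apply([B,-o1,C])
    Rw=Rf*R.from_euler('x',s4*q[3])*ry(-q[4])
    p=p+Rw.apply([L,-o2,0])
    # tool: y along Rw x; z jaw
    # tool-down (Rw x = -Z): yaw(z_tool)=j1+j6+180deg
    Rtool=Rw*R.from_euler('x',-q[5])*R.from_matrix(np.c_[[0,1,0],[1,0,0],[0,0,-1]])
    return p,Rtool
if __name__=="__main__":
    st=add(); print(st["clock"],st["joints"],st["position"],R.from_quat(st["ee_rot"]).as_matrix())
    al=D+load()
    for s4 in (1,-1):
        def f(k):
            e=[]
            for q,p,_ in al: e+=list(fk(q,k,(s4,))[0]-p)
            return e
        s=least_squares(f,[530,420,0,170,280,80,80],x_scale=100)
        print(s4,s.x,np.abs(s.fun).reshape(-1,3).max(1))
        for q,p,r in al:
            if r: print((fk(q,s.x,(s4,))[1].inv()*R.from_quat(r)).as_rotvec())
E
python3 fk.py
```

```text
9.7 [ 0.192  0.07  -0.374  0.49  -1.414 -0.631] [ 429.547 -201.296  356.911] [[ 0.247 -0.14  -0.959]
 [ 0.818 -0.501  0.284]
 [-0.52  -0.854 -0.01 ]]
1 [ 705.615  398.634  -41.518 -331.846  -88.854  390.099 -222.857] [18.355 10.71   8.132 16.373 18.    22.978 63.776]
[ 0.001 -0.    -0.002]
[-0.571 -0.153  0.782]
-1 [564.065 421.812   0.419 161.055 297.582   0.379 159.507] [0.258 0.223 0.222 0.318 0.226 0.221 0.112]
[ 0.    -0.001 -0.   ]
[-0. -0. -0.]
```

```bash
cat > ik.py <<'E'
from fk import *
K=[564.07,421.8,.4,161.05,297.6,.4,159.5];LO=np.array([-3.14,-1.21,-1.07,-3.16,-2.99,-3.1])+.03;HI=np.array([3.14,2.06,1.41,2.05,-.16,3.1])-.03
def ik(P,Rg,seed):
    g=lambda q:np.r_[(fk(q,K,(-1,))[0]-P)/100,(fk(q,K,(-1,))[1].inv()*Rg).as_rotvec()]
    s=least_squares(g,np.clip(seed,LO+1e-3,HI-1e-3),bounds=(LO,HI),max_nfev=60);return s.x,np.abs(s.fun).max()
def tool(head,pitch,side,grip,off=18.7):
    """pose with grip point at grip; side +1: jaw z to the left"""
    y=[np.cos(head)*np.cos(pitch),np.sin(head)*np.cos(pitch),-np.sin(pitch)]
    return np.array(grip)+off*np.array(y),Rt(y,[-side*np.sin(head),side*np.cos(head),0])
def sols(P,Rg,n=25,rs=np.random.RandomState(0)):
    out=[]
    for _ in range(n):
        s=rs.uniform(LO,HI);s[0]=np.arctan2(P[1],P[0])+rs.uniform(-.6,.6);s[1]=rs.uniform(-.3,1);s[2]=rs.uniform(-1,.3)
        q,e=ik(P,Rg,s)
        if e<2e-3 and not any(np.abs(q-o).max()<.05 for o in out): out.append(q)
    return out
if __name__=="__main__":
    for nm,G,hs in (("cup",cup([-8,-5,52]),(-.25,0,.25)),("jar",np.array([501,-480,42.]),(-.5,0.,.5))):
        for pd in (25,40):
            for dh in hs:
                for side in (1,-1):
                    head=(CA if nm=="cup" else -.76)+dh
                    for q in sols(*tool(head,np.radians(pd),side,G),n=14):
                        Rf=R.from_euler('z',q[0])*ry(q[1]-q[2]);el=R.from_euler('z',q[0]).apply([K[0]*np.sin(q[1]),0,K[3]+K[0]*np.cos(q[1])])
                        print(nm,pd,dh,side,q.round(2),"w",(el+Rf.apply([K[1],0,0])).round(0))
E
python3 ik.py
```

```text
cup 25 0 1 [-0.48  0.7  -0.85 -2.88 -1.12  1.57] w [ 328. -172.  171.]
cup 25 0 -1 [-0.48  0.7  -0.85 -2.88 -1.12 -1.58] w [ 328. -172.  171.]
cup 25 0.25 1 [-0.57  0.67 -0.69 -2.47 -0.96  1.43] w [ 371. -236.  191.]
cup 25 0.25 -1 [-0.57  0.67 -0.69 -2.47 -0.96 -1.72] w [ 371. -236.  191.]
cup 40 0 1 [-0.45  0.53 -0.71 -2.81 -0.56  1.44] w [ 380. -182.  248.]
cup 40 0 -1 [-0.45  0.53 -0.71 -2.81 -0.56 -1.71] w [ 380. -182.  248.]
cup 40 0.25 1 [-0.42  0.5  -0.48 -2.16 -0.41  0.93] w [ 461. -204.  304.]
cup 40 0.25 -1 [-0.42  0.5  -0.48 -2.16 -0.41 -2.21] w [ 461. -204.  304.]
jar 25 0.0 1 [-1.1   0.72 -0.6  -2.74 -0.91  1.47] w [ 214. -425.  175.]
jar 25 0.0 -1 [-1.1   0.72 -0.6  -2.74 -0.91 -1.68] w [ 214. -425.  175.]
jar 25 0.5 1 [-1.12  0.7  -0.25 -1.9  -0.82  0.93] w [ 263. -548.  247.]
jar 25 0.5 -1 [-1.12  0.7  -0.25 -1.9  -0.82 -2.22] w [ 263. -548.  247.]
jar 40 0.0 1 [-1.03  0.6  -0.41 -2.5  -0.35  1.13] w [ 278. -467.  273.]
jar 40 0.0 -1 [-1.03  0.6  -0.41 -2.5  -0.35 -2.01] w [ 278. -467.  273.]
jar 40 0.5 1 [-0.93  0.6  -0.16 -1.46 -0.5   0.34] w [ 374. -501.  336.]
jar 40 0.5 -1 [-0.93  0.6  -0.16 -1.46 -0.5  -2.8 ] w [ 374. -501.  336.]
```

```bash
cat > tri.py <<'E'
from h import *
from scipy.optimize import least_squares
st=dict(position=np.array([509.055,-107.718,293.397]),ee_rot=[0.085,0.702,-0.702,-0.085])
im=optics.get_image("wrist");T=cam_pose("wrist",im,st);K=im["mtx"]
def fe(uv):
    d=(np.array(uv)-[K[0][2],K[1][2]])/K[0][0];a=np.linalg.norm(d);return T[:3,3],T[:3,:3]@np.r_[d/a*np.sin(a),np.cos(a)]
def ph(n,uv):
    i=optics.get_image(n);P=cam_pose(n,i);d=P[:3,:3]@np.linalg.inv(i["mtx"])@np.r_[uv,1];return P[:3,3],d/np.linalg.norm(d)
rays=[fe((569,128.2)),ph("scene",(374.2,305.4)),ph("top",(436.8,197.5))]
def tri(rs):
    A=sum(np.eye(3)-np.outer(d,d) for o,d in rs);b=sum((np.eye(3)-np.outer(d,d))@o for o,d in rs);return np.linalg.solve(A,b)
X=tri(rays);print("cap",X,[np.linalg.norm(np.cross(X-o,d)) for o,d in rays],tri(rays[:2]),tri(rays[1:]),tri(rays[::2]))
for o,d in rays: print((o+d*(73-o[2])/d[2]))
for uv,z in (((585,127),40),((580,188),40),((607,193),40),((620,128),40),((540,125),0)):
    o,d=fe(uv);print(uv,o+d*(z-o[2])/d[2])
E
python3 tri.py
cat > path.py <<'E'
from ik import *
import sys
def show(qs,st=None):
    st=st or arm.read_state();o=[]
    for q in qs:
        p,Rg=fk(q,K,(-1,));t,r=rel(p,Rg,st);o.append((t,r))
        Rf=R.from_euler('z',q[0])*ry(q[1]-q[2]);el=R.from_euler('z',q[0]).apply([K[0]*np.sin(q[1]),0,K[3]+K[0]*np.cos(q[1])])
        print(p.round(0),"ydir",Rg.as_matrix()[:,1].round(2),"w",(el+Rf.apply([K[1],0,0])).round(0))
    print("T",[[float(round(v,2)) for v in t] for t,r in o]);print("R",[[float(round(v,2)) for v in r] for t,r in o])
E
python3 - <<'E'
from path import *
import json
st=arm.read_state();q0=st["joints"]
G=np.array([499,-482,42.]);p=np.radians(30);h=-.55
hv=np.array([np.cos(h),np.sin(h),0])
qs=sols(*tool(h,p,-1,G-110*hv+[0,0,15]),n=10);print(qs)
qg=sols(*tool(h,p,-1,G),n=10);print(qg)
q1=qs[0];N=20
mid=(q0+q1)/2;mid[1]-=.25
from scipy.interpolate import interp1d
f=interp1d([0,.5,1],np.array([q0,mid,q1]),axis=0,kind='quadratic')
show([f((i+1)/N) for i in range(N)],st)
E
```

```text
cap [ 499.321 -480.261   75.305] [np.float64(1.4719501245269384), np.float64(1.1397363007919448), np.float64(1.2214152259918212)] [ 499.981 -479.113   75.29 ] [ 497.825 -480.56    76.681] [ 500.284 -482.474   72.663]
[ 500.32  -481.938   73.   ]
[ 500.586 -476.429   73.   ]
[ 500.174 -482.456   73.   ]
(585, 127) [ 489.925 -557.554   40.   ]
(580, 188) [ 385.762 -537.819   40.   ]
(607, 193) [ 356.983 -623.158   40.   ]
(620, 128) [ 474.869 -670.806   40.   ]
(540, 125) [ 500.136 -480.543    0.   ]
[array([-1.253,  0.573, -0.616, -2.222, -0.781, -1.92 ])]
[array([-1.107,  0.657, -0.393, -2.275, -0.644, -2.024])]
[ 396. -206.  326.] ydir [-0.17 -0.37 -0.91] w [406.  49. 547.]
[ 366. -202.  297.] ydir [-0.19 -0.22 -0.96] w [400.  19. 550.]
[ 343. -192.  270.] ydir [-0.18 -0.08 -0.98] w [393. -10. 550.]
[ 325. -177.  247.] ydir [-0.14  0.06 -0.99] w [387. -38. 548.]
[ 315. -160.  227.] ydir [-0.09  0.19 -0.98] w [380. -65. 544.]
[ 311. -141.  211.] ydir [-0.01  0.31 -0.95] w [373. -92. 539.]
[ 314. -124.  198.] ydir [ 0.08  0.41 -0.91] w [ 366. -119.  531.]
[ 322. -109.  189.] ydir [ 0.
[... 970 characters left out ...]
69], [2.73, 2.25, 2.61], [3.04, 2.22, 2.4], [3.25, 2.2, 2.08], [3.34, 2.22, 1.66], [3.3, 2.31, 1.17], [3.13, 2.48, 0.64], [2.82, 2.78, 0.1], [2.39, 3.21, -0.4], [1.86, 3.8, -0.83], [1.25, 4.54, -1.14], [0.6, 5.43, -1.31], [-0.03, 6.47, -1.28], [-0.62, 7.63, -1.06]]
R [[0.6, 1.12, -0.92], [1.22, 2.27, -1.81], [1.87, 3.45, -2.65], [2.55, 4.66, -3.46], [3.27, 5.9, -4.23], [4.03, 7.16, -4.96], [4.84, 8.44, -5.66], [5.7, 9.74, -6.33], [6.6, 11.06, -6.96], [7.57, 12.39, -7.55], [8.6, 13.73, -8.11], [9.71, 15.07, -8.64], [10.9, 16.41, -9.12], [-11.11, -16.15, 8.72], [-10.49, -14.66, 7.68], [-9.82, -13.13, 6.68], [-9.11, -11.56, 5.71], [-8.36, -9.95, 4.78], [-7.57, -8.31, 3.88], [-6.72, -6.65, 3.0]]
```

```bash
cat > go1.py <<'E'
from path import *
from scipy.interpolate import interp1d
G=np.array([500,-480.5,42.]);p=np.radians(30);h=-.55
hv=np.array([np.cos(h),np.sin(h),0])
P,Rg=tool(h,p,-1,G-110*hv+[0,0,90])
q1,e=ik(P,Rg,[-1.25,.5,-.6,-2.2,-.78,-1.92]);print(q1,e)
q0=np.array([0.192,0.07,-0.374,0.49,-1.414,-0.631]);mid=(q0+q1)/2;mid[1]-=.3
f=interp1d([0,.5,1],np.array([q0,mid,q1]),axis=0,kind='quadratic')
if __name__=="__main__":
    N=36;a,b=int(sys.argv[1]),int(sys.argv[2]);print(arm.read_state()["joints"]);show([f(i/N) for i in range(a,b,2)]+[f(b/N)])
E
python3 go1.py 2 18
```

```text
[-1.165  0.357 -0.53  -2.006 -0.584 -2.293] 1.1368683772161603e-15
[ 0.192  0.069 -0.374  0.491 -1.414 -0.632]
[ 396. -206.  334.] ydir [-0.14 -0.36 -0.92] w [398.  47. 559.]
[ 369. -202.  313.] ydir [-0.11 -0.21 -0.97] w [383.  16. 571.]
[ 350. -193.  294.] ydir [-0.06 -0.07 -1.  ] w [368. -13. 579.]
[ 338. -179.  278.] ydir [ 0.01  0.06 -1.  ] w [355. -39. 585.]
[ 333. -165.  266.] ydir [ 0.1   0.17 -0.98] w [342. -64. 588.]
[ 335. -151.  256.] ydir [ 0.2   0.26 -0.94] w [331. -88. 588.]
[ 343. -141.  250.] ydir [ 0.31  0.33 -0.89] w [ 322. -112.  585.]
[ 356. -134.  245.] ydir [ 0.42  0.37 -0.83] w [ 313. -136.  580.]
[ 372. -134.  243.] ydir [ 0.52  0.38 -0.76] w [ 305. -161.  572.]
T [[0.0, 0.53, 0.62], [0.15, 0.92, 1.16], [0.4, 1.2, 1.59], [0.73, 1.38, 1.89], [1.07, 1.46, 2.07], [1.4, 1.48, 2.11], [1.69, 1.47, 2.02], [1.9, 1.44, 1.81], [2.01, 1.43, 1.5]]
R [[0.4, 1.42, -1.1], [0.85, 2.88, -2.13], [1.35, 4.34, -3.12], [1.93, 5.83, -4.05], [2.58, 7.32, -4.94], [3.3, 8.82, -5.78], [4.11, 10.32, -6.58], [5.01, 11.83, -7.33], [6.01, 13.34, -8.03]]
```

>>> jog_arm(
  translation=[
    [0.0,0.27,0.31],
    [0.0,0.53,0.62],
    [0.07,0.73,0.9],
    [0.15,0.92,1.16],
    [0.27,1.06,1.38],
    [0.4,1.2,1.59],
    [0.56,1.3,1.75],
    [0.73,1.38,1.89],
    [0.9,1.42,1.99],
    [1.07,1.46,2.07],
    [1.24,1.47,2.1],
    [1.4,1.48,2.11],
    [1.55,1.48,2.08],
    [1.69,1.47,2.02],
    [1.8,1.46,1.93],
    [1.9,1.44,1.81],
    [1.96,1.43,1.67],
    [2.01,1.43,1.5],
    [2.01,1.43,1.5],
  ],
  rot=[
    [0.2,0.71,-0.55],
    [0.4,1.42,-1.1],
    [0.62,2.15,-1.62],
    [0.85,2.88,-2.13],
    [1.1,3.61,-2.63],
    [1.35,4.34,-3.12],
    [1.64,5.08,-3.59],
    [1.93,5.83,-4.05],
    [2.25,6.57,-4.5],
    [2.58,7.32,-4.94],
    [2.94,8.07,-5.36],
    [3.3,8.82,-5.78],
    [3.7,9.57,-6.18],
    [4.11,10.32,-6.58],
    [4.56,11.08,-6.96],
    [5.01,11.83,-7.33],
    [5.5,12.58,-7.68],
    [6.01,13.34,-8.03],
    [6.01,13.34,-8.03],
  ],
  gripper=[1,1,1,1,1,1,1,1,1,1,1,1,1,1,1,1,1,1,1],
)

```text
clock: 11.75
position: [372.2, -134.0, 243.1]
ee_rot: [-0.416, 0.106, -0.373, 0.823]
contact_force: [-0.5, -0.8, -0.1]
gripper_width: 85.7
```

```bash
python3 go1.py 20 36
```

```text
[-1.165  0.357 -0.53  -2.006 -0.584 -2.293] 1.1368683772161603e-15
[-0.488 -0.086 -0.451 -0.759 -1.    -1.462]
[ 391. -140.  241.] ydir [ 0.63  0.36 -0.69] w [ 298. -187.  562.]
[ 410. -154.  240.] ydir [ 0.72  0.31 -0.62] w [ 290. -215.  549.]
[ 428. -176.  236.] ydir [ 0.8   0.24 -0.56] w [ 282. -244.  533.]
[ 443. -206.  231.] ydir [ 0.85  0.14 -0.5 ] w [ 272. -274.  514.]
[ 453. -244.  221.] ydir [ 0.89  0.03 -0.46] w [ 260. -305.  491.]
[ 457. -287.  207.] ydir [ 0.89 -0.1  -0.44] w [ 246. -336.  465.]
[ 454. -334.  186.] ydir [ 0.87 -0.23 -0.44] w [ 229. -368.  435.]
[ 441. -383.  158.] ydir [ 0.82 -0.35 -0.46] w [ 208. -398.  401.]
[ 420. -431.  123.] ydir [ 0.74 -0.45 -0.5 ] w [ 183. -426.  363.]
T [[0.34, 0.17, 0.08], [0.8, 0.29, 0.07], [1.35, 0.36, -0.06], [1.97, 0.38, -0.35], [2.61, 0.35, -0.82], [3.23, 0.29, -1.49], [3.79, 0.22, -2.36], [4.24, 0.14, -3.42], [4.51, 0.1, -4.66]]
R [[0.67, 1.73, -0.6], [1.37, 3.5, -1.17], [2.1, 5.32, -1.71], [2.85, 7.17, -2.23], [3.65, 9.06, -2.74], [4.49, 10.99, -3.23], [5.39, 12.94, -3.72], [6.36, 14.9, -4.21], [7.41, 16.88, -4.71]]
```

>>> jog_arm(
  translation=[
    [0.17,0.09,0.04],
    [0.34,0.17,0.08],
    [0.56,0.23,0.08],
    [0.8,0.29,0.07],
    [1.07,0.33,0.01],
    [1.35,0.36,-0.06],
    [1.65,0.37,-0.2],
    [1.97,0.38,-0.35],
    [2.29,0.37,-0.58],
    [2.61,0.35,-0.82],
    [2.92,0.32,-1.15],
    [3.23,0.29,-1.49],
    [3.51,0.26,-1.92],
    [3.79,0.22,-2.36],
    [4.02,0.18,-2.89],
    [4.24,0.14,-3.42],
    [4.38,0.12,-4.04],
    [4.51,0.1,-4.66],
    [4.51,0.1,-4.66],
    [4.51,0.1,-4.66],
  ],
  rot=[
    [0.33,0.86,-0.3],
    [0.67,1.73,-0.6],
    [1.02,2.62,-0.89],
    [1.37,3.5,-1.17],
    [1.73,4.4,-1.44],
    [2.1,5.32,-1.71],
    [2.47,6.24,-1.97],
    [2.85,7.17,-2.23],
    [3.25,8.1,-2.49],
    [3.65,9.06,-2.74],
    [4.07,10.02,-2.99],
    [4.49,10.99,-3.23],
    [4.94,11.96,-3.48],
    [5.39,12.94,-3.72],
    [5.87,13.92,-3.97],
    [6.36,14.9,-4.21],
    [6.88,15.89,-4.46],
    [7.41,16.88,-4.71],
    [7.41,16.88,-4.71],
    [7.41,16.88,-4.71],
  ],
  gripper=[1,1,1,1,1,1,1,1,1,1,1,1,1,1,1,1,1,1,1,1],
)

```text
clock: 13.75
position: [420.5, -431.0, 123.1]
ee_rot: [-0.506, -0.493, 0.686, -0.176]
contact_force: [0.3, 0.7, -0.9]
gripper_width: 85.1
```

Run:
```python
from path import *
st=arm.read_state();print(st["clock"],st["joints"],st["position"])
im,T=look("wrist",["jar_centre","vial_centre","card_box"],"w4")
K2=im["mtx"]
def proj(w):
    c=T[:3,:3].T@(np.array(w)-T[:3,3]);n=np.hypot(c[0],c[1])
    return K2[0][0]*np.arctan2(n,c[2])*c[:2]/n+[K2[0][2],K2[1][2]]
print("pred cap top",proj([500,-480.5,80]),"cap centre",proj([500,-480.5,73]),"foot",proj([500,-480.5,0]))
```

```text
13.75 [-1.165  0.356 -0.53  -2.004 -0.585 -2.293] [ 420.548 -430.993  123.128]
wrist jar_centre 0.93 [ 493.1 -470.2   72.9] px 
wrist vial_centre 0.94 [ 516.6 -361.2   50.2] px 
wrist card_box 0.91 [ 636.3 -378.3   20.8] px 
pred cap top [323.269 193.449] cap centre [323.205 199.481] foot [322.645 250.343]
```

View pics/w4.png

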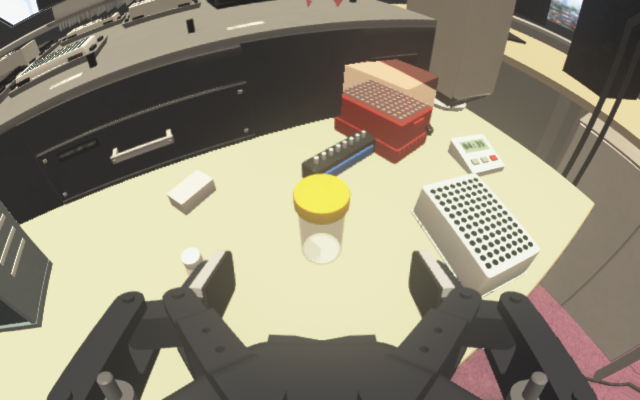

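The wrist view shows the jar cap centred at (321,195), as predicted (323,195), with the vial at (191,258) to the left and the rack at (478,225) to the right. Both are clear of the approach.

Run:
```python
from path import *
G=np.array([499.8,-480,43.]);p=np.radians(30);h=-.55;hv=np.array([np.cos(h),np.sin(h),0])
st=arm.read_state();q=st["joints"]
for d,z in ((110,40),(110,0),(60,0),(0,0),(0,70)):
    P,Rg=tool(h,p,-1,G-d*hv+[0,0,z],off=22);q,e=ik(P,Rg,q);t,r=rel(P,Rg,st);print(d,z,P,t,r,q,e)
```

```text
110 40 [ 422.265 -432.463   72.   ] [0.876 0.556 0.009] [ 0.009  0.023 -0.017] [-1.225  0.501 -0.591 -2.171 -0.715 -2.025] 1.1368683772161603e-15
110 0 [ 422.265 -432.463   32.   ] [1.57  0.954 0.007] [ 0.009  0.023 -0.017] [-1.258  0.621 -0.627 -2.261 -0.82  -1.856] 3.9790393202565614e-15
60 0 [ 464.891 -458.597   32.   ] [1.072 1.822 0.01 ] [ 0.009  0.023 -0.017] [-1.181  0.634 -0.525 -2.282 -0.74  -1.929] 5.684341886080802e-16
0 0 [ 516.043 -489.959   32.   ] [0.474 2.862 0.013] [ 0.009  0.023 -0.017] [-1.102  0.66  -0.391 -2.283 -0.643 -2.02 ] 1.1746159600534154e-13
0 70 [ 516.043 -489.959  102.   ] [-0.74   2.165  0.016] [ 0.009  0.023 -0.017] [-1.039  0.503 -0.32  -2.067 -0.481 -2.333] 8.214956492835768e-12
```

>>> jog_arm(
  translation=[
    [0.45,0.28,0.01],
    [0.88,0.56,0.01],
    [1.57,0.95,0.01],
    [1.32,1.4,0.01],
    [1.07,1.82,0.01],
    [0.77,2.34,0.01],
    [0.62,2.6,0.01],
    [0.475,2.86,0.013],
    [0.475,2.86,0.013],
    [0.475,2.86,0.013],
    [0.475,2.86,0.013],
    [0.475,2.86,0.013],
    [0.475,2.86,0.013],
    [0.475,2.86,0.013],
    [0.475,2.86,0.013],
    [0.475,2.86,0.013],
  ],
  rot=[
    [0,0,0],
    [0,0.02,0],
    [0,0.02,0],
    [0,0.02,0],
    [0,0.02,0],
    [0,0.02,0],
    [0,0.02,0],
    [0,0.02,0],
    [0,0.02,0],
    [0,0.02,0],
    [0,0.02,0],
    [0,0.02,0],
    [0,0.02,0],
    [0,0.02,0],
    [0,0.02,0],
    [0,0.02,0],
  ],
  gripper=[0.9,0.85,0.85,0.85,0.85,0.85,0.85,0.85,0.85,0.6,0.4,0.2,0,0,0,0],
)

```text
clock: 15.55
position: [515.9, -489.8, 32.2]
ee_rot: [-0.507, -0.493, 0.685, -0.175]
contact_force: [-1.2, 3.0, 2.8]
gripper_width: 40.2
```

Run:
```python
from path import *
st=arm.read_state();print(st["clock"],st["joints"],st["position"],st["contact_force"],st["gripper_width"])
im,T=look("wrist",["jar_centre","vial_centre"],"w5")
```

```text
15.55 [-1.104  0.66  -0.392 -2.281 -0.648 -2.019] [ 515.876 -489.84    32.225] [-1.233  3.041  2.846] 40.182215321757084
wrist jar_centre 0.88 [ 494.3 -474.7   77.9] px 
wrist vial_centre 0.97 [ 521.  -364.3   48.5] px
```

View pics/w5.png

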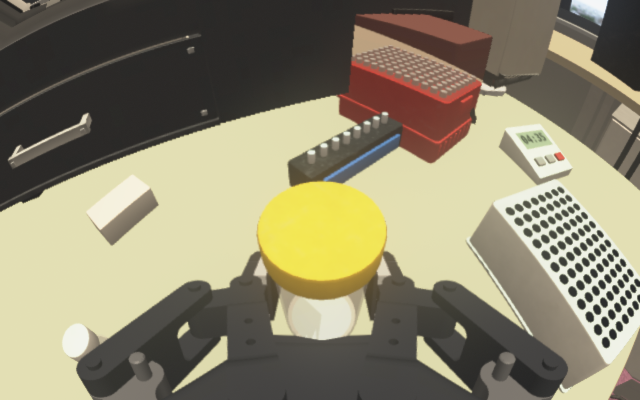

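The jar is held upright: the cap is centred at (321,238) between the pads at width 40. The vial at (80,340) and the box at (122,210) haven't moved. Next I'll carry the jar to the doorway.

```bash
cat > go2.py <<'E'
from path import *
p=np.radians(30)
def pose(jx,jy,foot,h): return tool(h,p,-1,[jx,jy,foot+43.2],off=22)
if __name__=="__main__":
    st=arm.read_state();q=st["joints"];R0=R.from_quat(st["ee_rot"])
    e=cup([-190,-2,0]);h1=CA+.1
    W=[(499.8,-480,0,-.55),(499.8,-480,45,-.55),(485,-465,90,-.55)]
    for s in np.linspace(0,1,13)[1:]:
        b=4*s*(1-s); W.append((485+(e[0]-485)*s-35*b,-465+(e[1]+465)*s,90,-.55+(h1+.55)*s))
    W.append((e[0],e[1],30,h1))
    out=[];qp=q
    for w in W[1:]:
        P,Rg=pose(*w);q,er=ik(P,Rg,q);t,r=rel(P,Rg,st);out.append((t,r));print(np.round(w,2),q,round(er,4),np.abs(q-qp).max().round(2));qp=q
    print([[float(round(v,2)) for v in t] for t,r in out]);print([[float(round(v,2)) for v in r] for t,r in out])
E
python3 go2.py
```

```text
[ 499.8  -480.     45.     -0.55] [-1.067  0.557 -0.349 -2.158 -0.54  -2.205] 0.0 0.19
[ 485.   -465.     90.     -0.55] [-1.033  0.44  -0.347 -2.012 -0.461 -2.4  ] 0.0 0.19
[ 469.95 -428.69   90.     -0.51] [-1.045  0.406 -0.428 -2.031 -0.511 -2.339] 0.0 0.08
[ 456.84 -392.39   90.     -0.48] [-1.051  0.375 -0.504 -2.045 -0.556 -2.286] 0.0 0.08
[ 445.68 -356.08   90.     -0.44] [-1.053  0.345 -0.575 -2.057 -0.596 -2.237] 0.0 0.07
[ 436.46 -319.77   90.     -0.41] [-1.049  0.318 -0.643 -2.07  -0.631 -2.19 ] 0.0 0.07
[ 429.19 -283.47   90.     -0.37] [-1.038  0.294 -0.707 -2.087 -0.663 -2.143] 0.0 0.06
[ 423.86 -247.16   90.     -0.34] [-1.021  0.274 -0.768 -2.109 -0.692 -2.095] 0.0 0.06
[ 420.48 -210.85   90.     -0.3 ] [-0.996  0.257 -0.827 -2.138 -0.718 -2.044] 0.0 0.06
[ 419.04 -174.54   90.     -0.26] [-0.962  0.246 -0.883 -2.178 -0.744 -1.989] 0.0 0.06
[ 419.54 -138.24   90.     -0.23] [-0.917  0.242 -0.936 -2.23  -0.77  -1.928] 0.0 0.06
[ 421.99 -101.93   90.     -0.19] [-0.859  0.245 -0.987 -2.298 -0.798 -1.862] 0.0 0.07
[426.38 -65.62  90.    -0.16] [-0.786  0.257 -1.034 -2.3
[... 166 characters left out ...]
2.406 -0.926 -1.667] 0.0873 0.24
[[-0.78, -0.45, -0.0], [-1.36, -1.25, -0.1], [-1.04, -1.8, -0.58], [-0.74, -2.32, -1.07], [-0.46, -2.82, -1.59], [-0.19, -3.28, -2.13], [0.06, -3.72, -2.69], [0.3, -4.13, -3.26], [0.51, -4.51, -3.86], [0.72, -4.87, -4.48], [0.9, -5.19, -5.12], [1.07, -5.49, -5.77], [1.23, -5.75, -6.45], [1.37, -5.99, -7.15], [2.41, -5.4, -7.15]]
[[0.01, 0.0, -0.02], [0.01, 0.0, -0.02], [-0.21, -0.12, -0.02], [-0.43, -0.25, -0.02], [-0.66, -0.38, -0.02], [-0.88, -0.51, -0.02], [-1.1, -0.63, -0.02], [-1.32, -0.76, -0.02], [-1.54, -0.89, -0.02], [-1.76, -1.02, -0.02], [-1.98, -1.14, -0.02], [-2.2, -1.27, -0.02], [-2.43, -1.4, -0.02], [-2.65, -1.53, -0.02], [-2.65, -1.53, -0.02]]
```

```bash
sed -i 's/e=cup(\[-190,-2,0\]);h1=CA+.1/e=cup([-125,-2,0]);h1=CA+.15/; s/-35\*b/-15*b/' go2.py
cat >> go2.py <<'E'
    for x,f in ((-125,22),(-90,20),(-50,18),(-25,16),(-4,16),(-4,11)):
        w=(*cup([x,-2,0])[:2],f,h1);P,Rg=pose(*w);q,er=ik(P,Rg,q);print(x,f,q,round(er,4))
E
python3 go2.py
```

```text
[ 499.8  -480.     45.     -0.55] [-1.067  0.557 -0.349 -2.158 -0.54  -2.205] 0.0 0.19
[ 485.   -465.     90.     -0.55] [-1.033  0.44  -0.347 -2.012 -0.461 -2.4  ] 0.0 0.19
[ 481.34 -429.89   90.     -0.51] [-1.026  0.415 -0.409 -2.035 -0.498 -2.348] 0.0 0.06
[ 478.52 -394.77   90.     -0.47] [-1.013  0.391 -0.468 -2.055 -0.53  -2.301] 0.0 0.06
[ 476.53 -359.66   90.     -0.43] [-0.997  0.37  -0.525 -2.076 -0.56  -2.256] 0.0 0.06
[ 475.38 -324.54   90.     -0.39] [-0.975  0.35  -0.578 -2.098 -0.586 -2.213] 0.0 0.05
[ 475.05 -289.43   90.     -0.35] [-0.949  0.332 -0.628 -2.122 -0.609 -2.17 ] 0.0 0.05
[ 475.56 -254.31   90.     -0.31] [-0.917  0.317 -0.676 -2.15  -0.631 -2.127] 0.0 0.05
[ 476.91 -219.2    90.     -0.27] [-0.88   0.305 -0.72  -2.184 -0.65  -2.083] 0.0 0.04
[ 479.08 -184.09   90.     -0.23] [-0.836  0.296 -0.762 -2.222 -0.668 -2.038] 0.0 0.04
[ 482.1  -148.97   90.     -0.19] [-0.785  0.291 -0.8   -2.268 -0.684 -1.992] 0.0 0.05
[ 485.94 -113.86   90.     -0.15] [-0.728  0.289 -0.834 -2.32  -0.7   -1.945] 0.0 0.06
[490.62 -78.74  90.    -0.11] [-0.663  0.292 -0.864 -2.3
[... 493 characters left out ...]
.93, -7.58], [1.8, -4.34, -7.58]]
[[0.01, 0.0, -0.02], [0.01, 0.0, -0.02], [-0.24, -0.14, -0.02], [-0.49, -0.28, -0.02], [-0.73, -0.42, -0.02], [-0.98, -0.57, -0.02], [-1.23, -0.71, -0.02], [-1.47, -0.85, -0.02], [-1.72, -0.99, -0.02], [-1.97, -1.13, -0.02], [-2.22, -1.28, -0.02], [-2.46, -1.42, -0.02], [-2.71, -1.56, -0.02], [-2.96, -1.7, -0.02], [-2.96, -1.7, -0.02]]
-125 22 [-0.648  0.621 -1.003 -2.581 -1.092 -1.538] 0.0
-90 20 [-0.597  0.599 -0.913 -2.598 -0.997 -1.606] 0.0
-50 18 [-0.552  0.595 -0.814 -2.609 -0.905 -1.666] 0.0
-25 16 [-0.528  0.601 -0.753 -2.612 -0.856 -1.697] 0.0
-4 16 [-0.51   0.605 -0.7   -2.611 -0.811 -1.725] 0.0
-4 11 [-0.511  0.619 -0.703 -2.617 -0.827 -1.713] 0.0
```

>>> jog_arm(
  translation=[
    [-0.39,-0.22,0],
    [-0.78,-0.45,0],
    [-1.07,-0.85,-0.05],
    [-1.36,-1.25,-0.1],
    [-1.15,-1.62,-0.68],
    [-0.94,-1.98,-1.26],
    [-0.74,-2.33,-1.86],
    [-0.55,-2.67,-2.46],
    [-0.36,-2.99,-3.07],
    [-0.18,-3.3,-3.69],
    [-0.01,-3.6,-4.32],
    [0.16,-3.89,-4.95],
    [0.32,-4.17,-5.6],
    [0.47,-4.44,-6.25],
    [0.62,-4.69,-6.91],
    [0.76,-4.93,-7.58],
    [0.76,-4.93,-7.58],
    [0.76,-4.93,-7.58],
  ],
  rot=[
    [0,0,0],
    [0,0,-0.02],
    [0,0,-0.02],
    [0,0,-0.02],
    [-0.24,-0.14,-0.02],
    [-0.49,-0.28,-0.02],
    [-0.73,-0.42,-0.02],
    [-0.98,-0.57,-0.02],
    [-1.23,-0.71,-0.02],
    [-1.47,-0.85,-0.02],
    [-1.72,-0.99,-0.02],
    [-1.97,-1.13,-0.02],
    [-2.22,-1.28,-0.02],
    [-2.46,-1.42,-0.02],
    [-2.71,-1.56,-0.02],
    [-2.96,-1.7,-0.02],
    [-2.96,-1.7,-0.02],
    [-2.96,-1.7,-0.02],
  ],
  gripper=[0,0,0,0,0,0,0,0,0,0,0,0,0,0,0,0,0,0],
)

```text
clock: 17.5
position: [515.0, -44.9, 121.5]
ee_rot: [-0.375, -0.6, 0.625, -0.331]
contact_force: [-0.2, -0.7, -0.2]
gripper_width: 40.2
```

Run:
```python
from go2 import *
st=arm.read_state();q=st["joints"];print(st["clock"],q,st["position"],st["contact_force"],st["gripper_width"])
look("wrist",["jar_centre","door"],"w6");look("scene",["door","jar_centre"],"s6");h1=CA+.15
for x,f in ((-125,55),(-125,22),(-90,20),(-50,20),(-25,18),(-4,17),(-4,11.5)):
    P,Rg=pose(*cup([x,-2,0])[:2],f,h1);q,er=ik(P,Rg,q);t,r=rel(P,Rg,st);print(x,f,t,r,round(er,4))
```

```text
17.5 [-0.592  0.299 -0.887 -2.438 -0.728 -1.856] [515.02  -44.868 121.535] [-0.236 -0.669 -0.151] 40.17484364625851
wrist jar_centre 0.65 [488.6 -40.4 171.1] px 
wrist door 0.88 [507.2  47.9 181.2] px 
scene door 0.62 [497.1  49.  150.5] px [292. 187.]
scene jar_centre 0.82 [493.7 -59.8 162.8] px [304. 198.]
-125 55 [0.593 0.346 0.003] [ 0.007 -0.001  0.01 ] 0.0
-125 22 [1.164 0.677 0.003] [ 0.007 -0.001  0.01 ] 0.0
-90 20 [0.852 1.296 0.108] [ 0.007 -0.001  0.01 ] 0.0
-50 20 [0.455 1.98  0.228] [ 0.007 -0.001  0.01 ] 0.0
-25 18 [0.242 2.428 0.304] [ 0.007 -0.001  0.01 ] 0.0
-4 17 [0.052 2.797 0.367] [ 0.007 -0.001  0.01 ] 0.0
-4 11.5 [0.147 2.853 0.367] [ 0.007 -0.001  0.01 ] 0.0
```

View pics/w6.png

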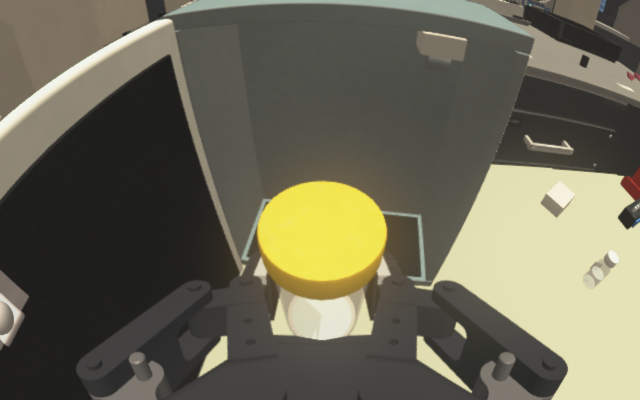

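The view shows the jar (cap at 321,238) in front of the open doorway, which spans columns 245–430. The door is at the left and the catch at (440,45), all clear. Moving in.

>>> jog_arm(
  translation=[
    [0.59,0.35,0],
    [1.16,0.68,0],
    [1.0,0.98,0.05],
    [0.85,1.3,0.11],
    [0.65,1.64,0.17],
    [0.455,1.98,0.23],
    [0.35,2.2,0.265],
    [0.24,2.43,0.305],
    [0.15,2.61,0.335],
    [0.05,2.8,0.37],
    [0.05,2.8,0.37],
    [0.05,2.8,0.37],
  ],
  rot=[
    [0,0,0],
    [0,0,0],
    [0,0,0],
    [0,0,0],
    [0,0,0],
    [0,0,0],
    [0,0,0],
    [0,0,0],
    [0,0,0],
    [0,0,0],
    [0,0,0],
    [0,0,0],
  ],
  gripper=[0,0,0,0,0,0,0,0,0,0,0,0],
)

```text
clock: 19.0
position: [633.2, -73.2, 49.8]
ee_rot: [-0.376, -0.599, 0.625, -0.331]
contact_force: [-0.5, 0.3, -0.9]
gripper_width: 39.8
```

Run:
```python
from go2 import *
st=arm.read_state();print(st["clock"],st["joints"],st["position"],st["contact_force"],st["gripper_width"])
y=R.from_quat(st["ee_rot"]).as_matrix()[:,1];j=st["position"]-22*y
print("jar cup",R.from_euler('z',-CA).apply(j-[CX,CY,0]),"foot",j[2]-43.2, "down unit",R.from_quat(st["ee_rot"]).inv().apply([0,0,-1]))
look("wrist",["jar_centre","cupboard"],"w7")
```

```text
19.0 [-0.513  0.6   -0.697 -2.604 -0.804 -1.732] [633.154 -73.154  49.798] [-0.519  0.301 -0.879] 39.79918219695602
jar cup [-3.673 -3.461 60.803] foot 17.602972082380788 down unit [0.866 0.5   0.   ]
wrist jar_centre 0.77 [605.6 -70.5  97.3] px 
wrist jar_centre 0.18 [639.8 -66.8 124.3] px 
wrist cupboard 0.88 [638.5 -64.6 124.3] px 
wrist cupboard 0.73 [569.5  32.7 100.7] px
```

View pics/w7.png

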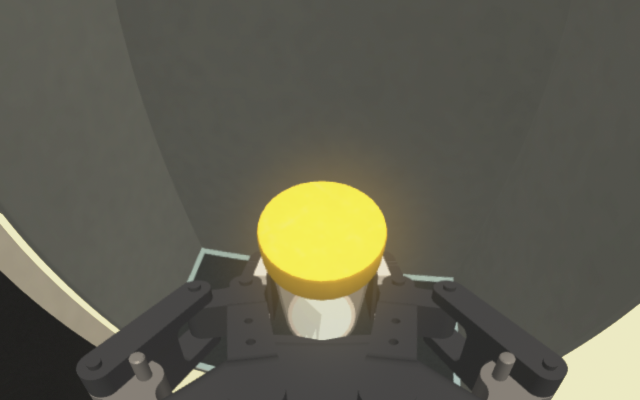

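The jar is inside the cupboard, centred between the side walls and short of the back wall. I'll lower it with force feedback.

>>> jog_arm(
  translation=[
    [0.05,0.03,0],
    [0.1,0.06,0],
    [0.12,0.07,0],
    [0.13,0.075,0],
    [0.13,0.075,0],
    [0.13,0.075,0],
  ],
  rot=[
    [0,0,0],
    [0,0,0],
    [0,0,0],
    [0,0,0],
    [0,0,0],
    [0,0,0],
  ],
  gripper=[0,0,0,0,0,0],
)

```text
clock: 19.75
position: [632.8, -73.0, 42.2]
ee_rot: [-0.376, -0.599, 0.625, -0.331]
contact_force: [-0.7, 0.3, -0.0]
gripper_width: 40.1
```

>>> jog_arm(
  translation=[
    [0.02,0.01,0],
    [0.03,0.015,0],
    [0.04,0.02,0],
    [0.04,0.02,0],
  ],
  rot=[
    [0,0,0],
    [0,0,0],
    [0,0,0],
    [0,0,0],
  ],
  gripper=[0,0,0,0],
)

```text
clock: 20.15
position: [633.1, -73.0, 42.2]
ee_rot: [-0.377, -0.598, 0.624, -0.333]
contact_force: [-6.5, -0.7, 10.0]
gripper_width: 39.9
```

Floor contact is felt (10 N up) at foot height 10. Releasing and backing out.

>>> jog_arm(
  translation=[
    [-0.02,-0.01,0],
    [-0.035,-0.02,0],
    [-0.035,-0.02,0],
    [-0.035,-0.02,0],
    [-0.035,-0.02,0],
    [-0.035,-0.02,0],
    [0.0,-0.1,0],
    [0.07,-0.2,0],
    [0.17,-0.4,0],
    [0.3,-0.6,0],
    [0.45,-0.9,0],
    [0.7,-1.3,0],
    [0.95,-1.75,0],
    [1.2,-2.2,0],
    [1.2,-2.2,0],
  ],
  rot=[
    [0,0,0],
    [0,0,0],
    [0,0,0],
    [0,0,0],
    [0,0,0],
    [0,0,0],
    [0,0,0],
    [0,0,0],
    [0,0,0],
    [0,0,0],
    [0,0,0],
    [0,0,0],
    [0,0,0],
    [0,0,0],
    [0,0,0],
  ],
  gripper=[0.55,0.65,0.75,0.75,0.75,0.75,0.75,0.75,0.75,0.75,0.75,0.75,0.75,0.75,0.75],
)

```text
clock: 21.65
position: [504.4, -62.5, 43.8]
ee_rot: [-0.377, -0.6, 0.624, -0.33]
contact_force: [0.7, -0.2, -0.8]
gripper_width: 64.1
```

Run:
```python
from go2 import *
st=arm.read_state();print(st["clock"],st["joints"],st["position"],st["contact_force"],st["gripper_width"])
im,T=look("wrist",["jar_centre","cupboard","door","door_handle"],"w8")
K2=im["mtx"]
def proj(w):
    c=T[:3,:3].T@(np.array(w)-T[:3,3]);n=np.hypot(c[0],c[1])
    return K2[0][0]*np.arctan2(n,c[2])*c[:2]/n+[K2[0][2],K2[1][2]]
c=cup([-3.7,-3.5,0]);print("pred cap top",proj(c+[0,0,90]),"foot",proj(c+[0,0,10]),"front floor edge",proj(cup([-45,-87,10])),proj(cup([-45,87,10])),proj(cup([37,87,10])),proj(cup([37,-87,10])))
```

```text
21.65 [-0.722  0.673 -1.006 -2.525 -1.133 -1.504] [504.385 -62.521  43.798] [ 0.728 -0.236 -0.777] 64.1023389300647
wrist jar_centre 0.66 [601.1 -71.3  65.3] px 
wrist jar_centre 0.45 [510.2  41.8  96. ] px 
wrist cupboard 0.9 [559.4  27.7  88.4] px 
wrist door 0.73 [510.7  45.9 104.2] px 
wrist door_handle 0.59 [510.4  49.2 104.9] px 
pred cap top [322.718  82.155] foot [322.785 171.18 ] front floor edge [426.529 218.909] [204.355 195.06 ] [238.063 137.197] [417.993 152.558]
```

View pics/w8.png

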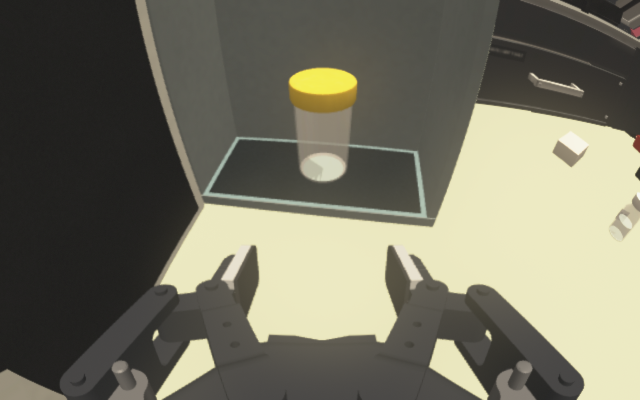

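The jar stands upright on the cupboard floor, cap at (323,88) and foot at (323,167), behind the front floor edge at row 205. That matches the prediction. Next I'll bring the arm back over the handle.

```bash
cat > go3.py <<'E'
from path import *
from scipy.interpolate import PchipInterpolator
qT=np.array([.593,.053,-.208,0,-1.299,-.881])
qM=np.array([-.40,-.12,-.43,-.95,-1.0,-1.40])
def dist_door(P):  # min distance in plan to door slab for points below z 240
    d=R.from_euler('z',-(CA-1.62)).apply(P-HINGE);return np.hypot(max(0,abs(d[0]+20)-27),max(0,-186-d[1],d[1]-4)) if P[2]<240 else 999
def run(q0,N):
    P,Rg=tool(CA+.15,np.radians(30),-1,np.array([470,-60,230.]));qA,e=ik(P,Rg,q0);print("A",qA,e)
    k=[np.zeros(1)];W=np.array([q0,qA,qM,qT]);s=np.r_[0,np.cumsum([np.abs(b-a).max()+.1 for a,b in zip(W,W[1:])])];s/=s[-1]
    return PchipInterpolator(s,W,axis=0)
if __name__=="__main__":
    import json
    try: q0=np.array(json.load(open("q0.json")))
    except Exception: q0=arm.read_state()["joints"];json.dump(list(map(float,q0)),open("q0.json","w"))
    f=run(q0,40);N=40
    mx=0;pr=None
    for i in range(N+1):
        p,Rg=fk(f(i/N),K,(-1,))
        if pr is not None: mx=max(mx,np.degrees((pr[1].inv()*Rg).magnitude()))
        y=Rg.as_matrix()[:,1]
        dd=min(dist_door(p-y*t) for t in (0,60,120,180,240,300))
        if i%4==0: print(i,p.round(0),y.round(2),"door",round(dd))
        pr=(p,Rg)
    print("max deg/row",mx,arm.read_state()["joints"])
    a,b=int(sys.argv[1]),int(sys.argv[2]);show([f(i/N) for i in range(a,b+1)])
E
python3 go3.py 1 20
```

```text
A [-0.287 -0.08  -0.634 -1.72  -0.19  -2.883] 0.007423709876192807
0 [508. -65.  45.] [ 0.87 -0.06 -0.49] door 107
4 [485.   1.  72.] [ 0.8   0.09 -0.59] door 49
8 [472.  -6. 125.] [ 0.79  0.03 -0.61] door 60
12 [479. -40. 193.] [ 0.85 -0.05 -0.53] door 91
16 [493. -73. 236.] [ 0.88 -0.04 -0.47] door 118
20 [498. -67. 265.] [ 0.89  0.11 -0.44] door 999
24 [475. -45. 279.] [ 0.82  0.33 -0.48] door 999
28 [430. -44. 281.] [ 0.66  0.48 -0.58] door 999
32 [397. -60. 279.] [ 0.45  0.5  -0.74] door 999
36 [406. -11. 281.] [ 0.1   0.38 -0.92] door 999
40 [455. 114. 318.] [ 0.01  0.01 -1.  ] door 999
max deg/row 12.978890554453878 [-0.717  0.671 -0.997 -2.527 -1.131 -1.506]
[504. -40.  50.] ydir [ 0.85  0.   -0.52] w [ 251. -199.  207.]
[498. -20.  56.] ydir [ 0.83  0.05 -0.55] w [ 267. -192.  232.]
[492.  -7.  63.] ydir [ 0.81  0.07 -0.57] w [ 281. -183.  259.]
[485.   1.  72.] ydir [ 0.8   0.09 -0.59] w [ 291. -172.  287.]
[480.   4.  82.] ydir [ 0.79  0.08 -0.61] w [ 299. -161.  315.]
[476.   4.  95.] ydir [ 0.78  0.07 -0.62] w [ 305. -149.  342.]
[473.  -0. 109.] ydir [ 0.79  0.05 -0.61]
[... 1012 characters left out ...]
, [-1.3, -1.65, -0.96], [-1.62, -1.8, -0.79], [-1.95, -1.92, -0.61], [-2.27, -2.02, -0.43], [-2.55, -2.1, -0.25], [-2.78, -2.13, -0.07], [-2.97, -2.14, 0.1], [-3.16, -2.15, 0.19], [-3.34, -2.18, 0.23], [-3.5, -2.22, 0.22], [-3.63, -2.28, 0.16], [-3.72, -2.36, 0.08]]
R [[-0.44, 0.53, -0.26], [-0.74, 0.93, -0.54], [-0.9, 1.21, -0.8], [-0.95, 1.39, -1.0], [-0.91, 1.5, -1.13], [-0.82, 1.54, -1.18], [-0.69, 1.52, -1.15], [-0.55, 1.46, -1.05], [-0.41, 1.36, -0.9], [-0.28, 1.21, -0.71], [-0.18, 1.01, -0.51], [-0.1, 0.76, -0.31], [-0.04, 0.46, -0.14], [-0.02, 0.1, -0.01], [-0.04, -0.36, 0.08], [-0.14, -0.98, 0.19], [-0.31, -1.76, 0.31], [-0.53, -2.66, 0.44], [-0.8, -3.68, 0.59], [-1.1, -4.78, 0.76]]
```

```bash
python3 - <<'E'
s=open("go3.py").read()
a=s.index("    P,Rg=tool(");b=s.index("    k=[np")
s=s[:a]+'''    P,Rg=tool(-.35,np.radians(35),-1,np.array([400,-190,180.]));qA,e=ik(P,Rg,(q0+qM)/2);print("A",qA,e)
'''+s[b:]
open("go3.py","w").write(s)
E
python3 go3.py 1 20
```

```text
A [-0.647 -0.033 -0.701 -1.715 -0.244 -2.819] 9.301709402720346e-11
0 [508. -65.  45.] [ 0.87 -0.06 -0.49] door 107
4 [464. -67.  61.] [ 0.79 -0.02 -0.61] door 121
8 [ 427. -117.   94.] [ 0.74 -0.14 -0.65] door 179
12 [ 412. -175.  145.] [ 0.75 -0.26 -0.61] door 233
16 [ 424. -202.  190.] [ 0.8  -0.25 -0.54] door 260
20 [ 449. -171.  234.] [ 0.87 -0.06 -0.49] door 225
24 [ 451. -106.  266.] [ 0.83  0.24 -0.5 ] door 999
28 [423. -59. 279.] [ 0.66  0.46 -0.59] door 999
32 [401. -41. 282.] [ 0.41  0.52 -0.75] door 999
36 [410.   8. 285.] [ 0.08  0.37 -0.92] door 999
40 [455. 114. 318.] [ 0.01  0.01 -1.  ] door 999
max deg/row 12.0012825417984 [-0.717  0.671 -0.997 -2.527 -1.131 -1.506]
[498. -60.  48.] ydir [ 0.85 -0.03 -0.53] w [ 239. -208.  205.]
[487. -58.  52.] ydir [ 0.83 -0.02 -0.56] w [ 244. -212.  228.]
[476. -61.  56.] ydir [ 0.81 -0.02 -0.59] w [ 247. -213.  251.]
[464. -67.  61.] ydir [ 0.79 -0.02 -0.61] w [ 249. -214.  275.]
[454. -76.  67.] ydir [ 0.77 -0.04 -0.63] w [ 251. -214.  299.]
[444. -88.  74.] ydir [ 0.76 -0.07 -0.65] w [ 251. -212.  322.]
[ 435. -102.   83.] ydir
[... 1077 characters left out ...]
83, 1.18], [-0.24, -2.03, 1.49], [-0.43, -2.22, 1.8], [-0.65, -2.39, 2.09], [-0.87, -2.53, 2.35], [-1.1, -2.63, 2.57], [-1.31, -2.7, 2.74], [-1.53, -2.73, 2.86], [-1.78, -2.74, 2.88], [-2.05, -2.74, 2.82], [-2.31, -2.74, 2.68], [-2.56, -2.75, 2.48], [-2.78, -2.77, 2.22]]
R [[-0.19, 0.71, -0.29], [-0.26, 1.28, -0.58], [-0.22, 1.74, -0.84], [-0.09, 2.08, -1.05], [0.11, 2.33, -1.21], [0.35, 2.5, -1.3], [0.62, 2.58, -1.33], [0.88, 2.58, -1.29], [1.13, 2.51, -1.22], [1.35, 2.37, -1.11], [1.52, 2.16, -0.99], [1.63, 1.87, -0.86], [1.69, 1.52, -0.75], [1.68, 1.09, -0.67], [1.58, 0.54, -0.6], [1.39, -0.18, -0.51], [1.12, -1.05, -0.41], [0.78, -2.05, -0.29], [0.38, -3.17, -0.14], [-0.05, -4.37, 0.05]]
```

```bash
sed -i 's/    P,Rg=tool(.*$//; s/W=np.array(\[q0,qA,qM,qT\])/qB=q0*.55+qM*.45;qB[1]-=.1;qB[0]-=.12;W=np.array([q0,qB,qM,qT])/' go3.py; python3 go3.py 1 20
```

```text
0 [508. -65.  45.] [ 0.87 -0.06 -0.49] door 107
4 [512. -39. 123.] [ 0.94  0.09 -0.34] door 81
8 [495. -18. 175.] [ 0.93  0.25 -0.26] door 65
12 [467. -14. 203.] [ 0.88  0.39 -0.28] door 69
16 [441. -20. 227.] [ 0.8   0.48 -0.36] door 81
20 [422. -33. 256.] [ 0.72  0.51 -0.47] door 999
24 [415. -52. 279.] [ 0.62  0.49 -0.6 ] door 999
28 [418. -58. 290.] [ 0.49  0.46 -0.74] door 999
32 [430. -31. 304.] [ 0.31  0.41 -0.86] door 999
36 [444.  26. 314.] [ 0.12  0.27 -0.96] door 999
40 [455. 114. 318.] [ 0.01  0.01 -1.  ] door 999
max deg/row 9.849829835512022 [-0.717  0.671 -0.997 -2.527 -1.131 -1.506]
[512. -59.  66.] ydir [ 0.89 -0.03 -0.45] w [ 240. -209.  197.]
[514. -52.  87.] ydir [ 0.91  0.01 -0.41] w [ 245. -214.  212.]
[514. -46. 106.] ydir [ 0.93  0.05 -0.37] w [ 251. -218.  228.]
[512. -39. 123.] ydir [ 0.94  0.09 -0.34] w [ 256. -222.  244.]
[509. -33. 138.] ydir [ 0.94  0.13 -0.31] w [ 260. -225.  260.]
[505. -27. 152.] ydir [ 0.94  0.17 -0.29] w [ 264. -227.  277.]
[500. -22. 164.] ydir [ 0.94  0.21 -0.27] w [ 268. -229.  294.]
[495. -18. 175.] ydir [ 0.93  0.25 -0.26] w [ 
[... 983 characters left out ...]
, -0.94], [-2.24, -1.99, -0.97], [-2.28, -2.17, -0.97], [-2.3, -2.35, -0.94], [-2.33, -2.52, -0.91], [-2.37, -2.7, -0.88], [-2.42, -2.87, -0.84], [-2.47, -3.04, -0.78], [-2.54, -3.2, -0.72], [-2.62, -3.35, -0.65], [-2.71, -3.5, -0.57], [-2.8, -3.63, -0.49]]
R [[-0.25, -0.49, 0.38], [-0.49, -1.0, 0.73], [-0.73, -1.54, 1.06], [-0.95, -2.09, 1.37], [-1.17, -2.65, 1.65], [-1.37, -3.22, 1.91], [-1.57, -3.81, 2.13], [-1.76, -4.41, 2.34], [-1.94, -5.01, 2.51], [-2.11, -5.61, 2.66], [-2.27, -6.22, 2.78], [-2.43, -6.84, 2.88], [-2.59, -7.48, 2.97], [-2.74, -8.15, 3.06], [-2.89, -8.83, 3.13], [-3.03, -9.53, 3.2], [-3.17, -10.23, 3.25], [-3.3, -10.93, 3.3], [-3.44, -11.63, 3.34], [-3.58, -12.32, 3.37]]
```

>>> jog_arm(
  translation=[
    [-0.4,-0.16,-0.12],
    [-0.77,-0.34,-0.25],
    [-1.09,-0.53,-0.38],
    [-1.37,-0.74,-0.51],
    [-1.61,-0.95,-0.63],
    [-1.8,-1.16,-0.73],
    [-1.96,-1.38,-0.82],
    [-2.09,-1.59,-0.9],
    [-2.18,-1.79,-0.94],
    [-2.24,-1.99,-0.97],
    [-2.28,-2.17,-0.97],
    [-2.3,-2.35,-0.94],
    [-2.33,-2.52,-0.91],
    [-2.37,-2.7,-0.88],
    [-2.42,-2.87,-0.84],
    [-2.47,-3.04,-0.78],
    [-2.54,-3.2,-0.72],
    [-2.62,-3.35,-0.65],
    [-2.71,-3.5,-0.57],
    [-2.8,-3.63,-0.49],
  ],
  rot=[
    [-0.25,-0.49,0.38],
    [-0.49,-1.0,0.73],
    [-0.73,-1.54,1.06],
    [-0.95,-2.09,1.37],
    [-1.17,-2.65,1.65],
    [-1.37,-3.22,1.91],
    [-1.57,-3.81,2.13],
    [-1.76,-4.41,2.34],
    [-1.94,-5.01,2.51],
    [-2.11,-5.61,2.66],
    [-2.27,-6.22,2.78],
    [-2.43,-6.84,2.88],
    [-2.59,-7.48,2.97],
    [-2.74,-8.15,3.06],
    [-2.89,-8.83,3.13],
    [-3.03,-9.53,3.2],
    [-3.17,-10.23,3.25],
    [-3.3,-10.93,3.3],
    [-3.44,-11.63,3.34],
    [-3.58,-12.32,3.37],
  ],
  gripper=[0.3,0.3,0.3,0.3,0.3,0.3,0.3,0.3,0.3,0.3,0.3,0.3,0.3,0.3,0.3,0.3,0.3,0.3,0.3,0.3],
)

```text
clock: 23.9
position: [422.0, -32.8, 257.3]
ee_rot: [-0.189, 0.168, -0.458, 0.853]
contact_force: [-0.1, 0.2, 0.5]
gripper_width: 25.8
```

```bash
python3 go3.py 21 40 | tail -24
```

```text
40 [455. 114. 318.] [ 0.01  0.01 -1.  ] door 999
max deg/row 9.849829835512022 [-0.544 -0.06  -0.528 -1.252 -1.016 -1.428]
[419. -38. 263.] ydir [ 0.7   0.51 -0.51] w [ 295. -167.  548.]
[417. -42. 270.] ydir [ 0.67  0.51 -0.54] w [ 297. -157.  563.]
[415. -47. 275.] ydir [ 0.65  0.5  -0.57] w [ 299. -147.  576.]
[415. -52. 279.] ydir [ 0.62  0.49 -0.6 ] w [ 303. -137.  586.]
[415. -56. 282.] ydir [ 0.6   0.49 -0.64] w [ 309. -128.  594.]
[415. -59. 284.] ydir [ 0.56  0.48 -0.67] w [ 316. -117.  601.]
[417. -60. 287.] ydir [ 0.53  0.47 -0.71] w [ 323. -105.  608.]
[418. -58. 290.] ydir [ 0.49  0.46 -0.74] w [330. -91. 614.]
[421. -55. 293.] ydir [ 0.45  0.45 -0.77] w [338. -74. 620.]
[423. -49. 297.] ydir [ 0.4   0.44 -0.8 ] w [345. -56. 625.]
[427. -41. 300.] ydir [ 0.36  0.43 -0.83] w [352. -35. 629.]
[430. -31. 304.] ydir [ 0.31  0.41 -0.86] w [358. -13. 633.]
[433. -20. 307.] ydir [ 0.26  0.38 -0.89] w [364.  12. 635.]
[437.  -7. 310.] ydir [ 0.21  0.35 -0.91] w [369.  39. 637.]
[441.   9. 312.] ydir [ 0.17  0.31 -0.94] w [373.  68. 637.]
[444.  26. 314.] ydir [ 0.12  0.27 -0.96]
[... 424 characters left out ...]
62, 0.45], [0.27, -0.59, 0.55], [0.2, -0.52, 0.65], [0.09, -0.43, 0.77], [-0.05, -0.31, 0.89], [-0.21, -0.18, 1.01], [-0.41, -0.01, 1.14], [-0.63, 0.17, 1.27], [-0.88, 0.37, 1.39], [-1.17, 0.6, 1.52], [-1.49, 0.84, 1.64], [-1.86, 1.11, 1.75], [-2.27, 1.38, 1.86]]
R [[-0.26, -0.6, 0.06], [-0.53, -1.21, 0.13], [-0.81, -1.8, 0.22], [-1.1, -2.37, 0.33], [-1.4, -2.91, 0.48], [-1.7, -3.48, 0.66], [-1.99, -4.09, 0.9], [-2.27, -4.76, 1.19], [-2.54, -5.46, 1.53], [-2.8, -6.21, 1.92], [-3.05, -6.99, 2.36], [-3.28, -7.8, 2.85], [-3.49, -8.64, 3.37], [-3.7, -9.5, 3.95], [-3.89, -10.39, 4.56], [-4.07, -11.29, 5.22], [-4.23, -12.2, 5.92], [-4.4, -13.12, 6.66], [-4.56, -14.04, 7.45], [-4.72, -14.97, 8.28]]
```

>>> jog_arm(
  translation=[
    [0.04,-0.15,0.06],
    [0.07,-0.29,0.14],
    [0.12,-0.41,0.21],
    [0.19,-0.51,0.26],
    [0.26,-0.58,0.28],
    [0.32,-0.62,0.32],
    [0.34,-0.64,0.38],
    [0.32,-0.62,0.45],
    [0.27,-0.59,0.55],
    [0.2,-0.52,0.65],
    [0.09,-0.43,0.77],
    [-0.05,-0.31,0.89],
    [-0.21,-0.18,1.01],
    [-0.41,-0.01,1.14],
    [-0.63,0.17,1.27],
    [-0.88,0.37,1.39],
    [-1.17,0.6,1.52],
    [-1.49,0.84,1.64],
    [-1.86,1.11,1.75],
    [-2.27,1.38,1.86],
  ],
  rot=[
    [-0.26,-0.6,0.06],
    [-0.53,-1.21,0.13],
    [-0.81,-1.8,0.22],
    [-1.1,-2.37,0.33],
    [-1.4,-2.91,0.48],
    [-1.7,-3.48,0.66],
    [-1.99,-4.09,0.9],
    [-2.27,-4.76,1.19],
    [-2.54,-5.46,1.53],
    [-2.8,-6.21,1.92],
    [-3.05,-6.99,2.36],
    [-3.28,-7.8,2.85],
    [-3.49,-8.64,3.37],
    [-3.7,-9.5,3.95],
    [-3.89,-10.39,4.56],
    [-4.07,-11.29,5.22],
    [-4.23,-12.2,5.92],
    [-4.4,-13.12,6.66],
    [-4.56,-14.04,7.45],
    [-4.72,-14.97,8.28],
  ],
  gripper=[0.6,0.8,0.8,0.8,0.8,0.8,0.8,0.8,0.8,0.8,0.8,0.8,0.8,0.8,0.8,0.8,0.8,0.8,0.8,0.8],
)

```text
clock: 25.9
position: [454.3, 115.1, 319.1]
ee_rot: [-0.571, -0.417, 0.394, 0.587]
contact_force: [0.3, -0.2, -0.4]
gripper_width: 68.2
```

Run:
```python
from path import *
st=arm.read_state();print(st["clock"],st["joints"],st["position"],st["contact_force"],st["gripper_width"])
im,T=look("wrist",["door_handle","door","jar_centre"],"w9")
K2=im["mtx"]
def proj(w):
    c=T[:3,:3].T@(np.array(w)-T[:3,3]);n=np.hypot(c[0],c[1])
    return K2[0][0]*np.arctan2(n,c[2])*c[:2]/n+[K2[0][2],K2[1][2]]
print("pred bar top",proj([452,113,232]))
P=np.array([452,113.3,192.2]);Rg=Rt([0,0,-1],[-.959,.285,0])
for z in (100,0): print(rel(P+[0,0,z],Rg,st))
```

```text
25.9 [ 0.581  0.045 -0.206 -0.023 -1.287 -0.923] [454.294 115.125 319.053] [ 0.298 -0.208 -0.385] 68.18291238318764
wrist door_handle 0.87 [474.8  60.2 227.6] px 
wrist door_handle 0.66 [469.8 329.6  20.4] px 
wrist door 0.96 [479.9  55.2 233.7] px 
wrist jar_centre 0.78 [610.2 -64.3  89.3] px 
pred bar top [325.865 199.103]
(array([-0.071,  0.535,  0.031]), array([ 0.019, -0.427,  0.284]))
(array([-0.15 ,  2.533,  0.034]), array([ 0.019, -0.427,  0.284]))
```

View pics/w9.png

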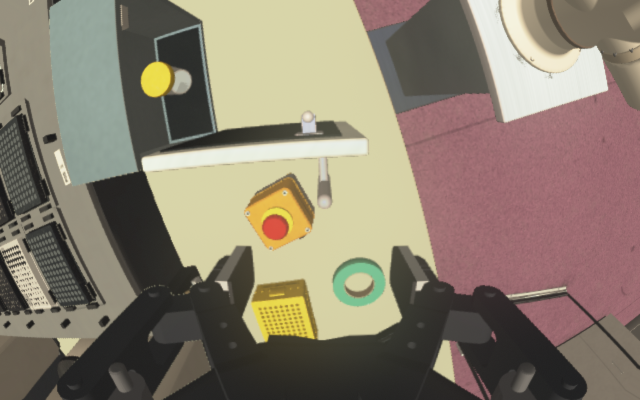

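The view shows the bar top at (324,201), as predicted (326,199). The jar stands inside the cupboard at (160,80) and the tape at (359,282) hasn't moved. I'll grip the bar again.

>>> jog_arm(
  translation=[
    [-0.07,0.53,0.03],
    [-0.1,1.2,0.03],
    [-0.13,1.9,0.03],
    [-0.15,2.53,0.03],
    [-0.15,2.53,0.03],
    [-0.15,2.53,0.03],
    [-0.15,2.53,0.03],
    [-0.15,2.53,0.03],
    [-0.15,2.53,0.03],
    [-0.15,2.53,0.03],
    [-0.15,2.53,0.03],
    [-0.15,2.53,0.03],
  ],
  rot=[
    [0.02,-0.43,0.28],
    [0.02,-0.43,0.28],
    [0.02,-0.43,0.28],
    [0.02,-0.43,0.28],
    [0.02,-0.43,0.28],
    [0.02,-0.43,0.28],
    [0.02,-0.43,0.28],
    [0.02,-0.43,0.28],
    [0.02,-0.43,0.28],
    [0.02,-0.43,0.28],
    [0.02,-0.43,0.28],
    [0.02,-0.43,0.28],
  ],
  gripper=[0.8,0.8,0.8,0.8,0.8,0.4,0,0,0,0,0,0],
)

```text
clock: 27.3
position: [452.0, 113.7, 193.1]
ee_rot: [-0.566, -0.423, 0.421, 0.569]
contact_force: [-3.1, 0.8, 6.0]
gripper_width: 10.1
```

Run:
```python
from path import *
st=arm.read_state();print(st["clock"],st["joints"],st["position"],st["contact_force"],st["gripper_width"])
# arc: centre refined from the three points where the bar was held
pts=np.array([[513.8,-105.6],[473.3,-75.7],[451.9,113.2]])
A=np.c_[2*pts,np.ones(3)];c=np.linalg.solve(A,(pts**2).sum(1));print("circle",c[:2],np.sqrt(c[2]+c[:2]@c[:2]),HINGE,np.hypot(42,150))
p0=st["position"];R0=R.from_quat(st["ee_rot"])
a0=np.arctan2(*(p0-HINGE)[1::-1]);a1=np.arctan2(-105.6-HINGE[1],513.8-HINGE[0]);print("to go",(a1-a0)%(2*np.pi))
tot=(a1-a0)%(2*np.pi)-.22
T=[];Q=[]
for n in range(1,17):
    q=R.from_euler('z',tot*n/16);t,r=rel(HINGE+q.apply(p0-HINGE),q*R0,st);T.append([float(round(v,2)) for v in t]);Q.append([0,float(round(r[1],2)),0])
print(T);print(Q)
```

```text
27.3 [ 0.594  0.147 -0.424 -0.004 -0.997 -0.885] [452.023 113.723 193.057] [-3.079  0.807  6.012] 10.139912464889715
circle [584.513  32.561] 155.2060352255959 [586.837  31.236 116.   ] 155.76905982896602
to go 1.6296017056021608
[[-0.27, -0.0, 0.06], [-0.55, -0.0, 0.09], [-0.83, -0.0, 0.1], [-1.1, -0.0, 0.09], [-1.38, -0.01, 0.05], [-1.65, -0.01, -0.01], [-1.92, -0.01, -0.1], [-2.17, -0.01, -0.21], [-2.42, -0.01, -0.34], [-2.65, -0.01, -0.49], [-2.87, -0.01, -0.67], [-3.07, -0.01, -0.86], [-3.26, -0.01, -1.07], [-3.42, -0.01, -1.29], [-3.57, -0.02, -1.53], [-3.69, -0.02, -1.78]]
[[0, -0.63, 0], [0, -1.26, 0], [0, -1.89, 0], [0, -2.52, 0], [0, -3.15, 0], [0, -3.79, 0], [0, -4.42, 0], [0, -5.05, 0], [0, -5.68, 0], [0, -6.31, 0], [0, -6.94, 0], [0, -7.57, 0], [0, -8.2, 0], [0, -8.83, 0], [0, -9.46, 0], [0, -10.1, 0]]
```

>>> jog_arm(
  translation=[
    [-0.27,0,0.06],
    [-0.55,0,0.09],
    [-0.83,0,0.1],
    [-1.1,0,0.09],
    [-1.38,0,0.05],
    [-1.65,0,-0.01],
    [-1.92,0,-0.1],
    [-2.17,0,-0.21],
    [-2.42,0,-0.34],
    [-2.65,0,-0.49],
    [-2.87,0,-0.67],
    [-3.07,0,-0.86],
    [-3.26,0,-1.07],
    [-3.42,0,-1.29],
    [-3.57,0,-1.53],
    [-3.69,0,-1.78],
    [-3.69,0,-1.78],
  ],
  rot=[
    [0,-0.63,0],
    [0,-1.26,0],
    [0,-1.89,0],
    [0,-2.52,0],
    [0,-3.15,0],
    [0,-3.79,0],
    [0,-4.42,0],
    [0,-5.05,0],
    [0,-5.68,0],
    [0,-6.31,0],
    [0,-6.94,0],
    [0,-7.57,0],
    [0,-8.2,0],
    [0,-8.83,0],
    [0,-9.46,0],
    [0,-10.1,0],
    [0,-10.1,0],
  ],
  gripper=[0,0,0,0,0,0,0,0,0,0,0,0,0,0,0,0,0],
)

```text
clock: 29.0
position: [487.0, -88.3, 193.1]
ee_rot: [0.16, 0.691, -0.687, -0.157]
contact_force: [2.6, 4.5, 0.5]
gripper_width: 10.2
```

Run:
```python
from path import *
st=arm.read_state();print(st["clock"],st["joints"],st["position"],st["contact_force"],st["gripper_width"])
look("wrist",["jar_centre","door"],"w10")
p0=st["position"];R0=R.from_quat(st["ee_rot"])
a0=np.arctan2(*(p0-HINGE)[1::-1]);a1=np.arctan2(-105.6-HINGE[1],513.8-HINGE[0]);d=a1-a0;print("to go",d)
for th in np.linspace(0,d+.01,6)[1:]:
    q=R.from_euler('z',th);t,r=rel(HINGE+q.apply(p0-HINGE),q*R0,st);print(th,t,r)
```

```text
29.0 [ 0.147  0.195 -0.362 -0.005 -1.007  0.975] [487.045 -88.305 193.118] [2.625 4.465 0.494] 10.181836607811835
wrist jar_centre 0.74 [579.9 -73.9 231.8] px 
wrist door 0.85 [541.5 -79.9 228.4] px 
to go 0.20531322191983792
0.043062644383967584 [-0.131  0.     0.03 ] [-0.001 -0.308 -0.002]
0.08612528876793517 [-0.263  0.     0.054] [-0.002 -0.617 -0.004]
0.12918793315190275 [-0.396  0.001  0.072] [-0.002 -0.925 -0.006]
0.17225057753587034 [-0.529  0.001  0.084] [-0.003 -1.234 -0.008]
0.21531322191983793 [-0.663  0.001  0.091] [-0.004 -1.542 -0.01 ]
```

>>> jog_arm(
  translation=[
    [-0.13,0,0.03],
    [-0.26,0,0.055],
    [-0.33,0,0.065],
    [-0.4,0,0.07],
    [-0.46,0,0.08],
    [-0.53,0,0.085],
    [-0.6,0,0.09],
    [-0.66,0,0.09],
    [-0.66,0,0.09],
    [-0.66,0,0.09],
  ],
  rot=[
    [0,-0.31,0],
    [0,-0.62,0],
    [0,-0.77,0],
    [0,-0.92,0],
    [0,-1.08,0],
    [0,-1.23,0],
    [0,-1.39,0],
    [0,-1.54,0],
    [0,-1.54,0],
    [0,-1.54,0],
  ],
  gripper=[0,0,0,0,0,0,0,0,0,0],
)

```text
clock: 30.15
position: [513.6, -105.5, 193.1]
ee_rot: [0.085, 0.704, -0.7, -0.082]
contact_force: [-2.0, 5.8, 0.0]
gripper_width: 10.5
```

Run:
```python
from path import *
st=arm.read_state();print(st["clock"],st["position"],st["contact_force"],st["gripper_width"],R.from_quat(st["ee_rot"]).as_matrix()[:,2])
d=st["position"]-HINGE;print("theta",-(np.arctan2(d[1],d[0])-np.arctan2(-105.6-HINGE[1],513.8-HINGE[0])))
```

```text
30.15 [ 513.559 -105.462  193.101] [-1.967  5.843  0.031] 10.518208347266127 [-0.235 -0.972 -0.007]
theta 0.001790054133722574
```

The bar is back where it was with the door shut. Releasing, lifting straight up and checking.

>>> jog_arm(
  translation=[
    [0,0,0],
    [0,0,0],
    [0,0,0],
    [0,0,0],
    [0,0,0],
    [0,-0.7,0],
    [0,-1.4,0],
    [0,-2.0,0],
    [0,-2.0,0],
  ],
  rot=[
    [0,0,0],
    [0,0,0],
    [0,0,0],
    [0,0,0],
    [0,0,0],
    [0,0,0],
    [0,0,0],
    [0,0,0],
    [0,0,0],
  ],
  gripper=[0.5,0.5,0.5,0.5,0.5,0.6,0.7,0.8,1],
)

```text
clock: 31.05
position: [515.5, -106.5, 298.2]
ee_rot: [0.088, 0.705, -0.7, -0.079]
contact_force: [-0.3, 0.2, -0.1]
gripper_width: 80.9
```

Run:
```python
from path import *
st=arm.read_state();print(st["clock"],st["position"],st["contact_force"],R.from_quat(st["ee_rot"]).as_matrix().round(3))
im,T=look("wrist",["jar_centre","vial_centre","card_box","tape_roll","door_handle"],"w11")
ref=cv2.imread("pics/w1.png");b=cv2.imread("pics/w11.png")
cv2.imwrite("pics/cmp.png",np.vstack([ref[0:290],b[0:290]]))
look("scene",["jar_centre","vial_centre","card_box"],"s11");look("top",["vial_centre","card_box","tape_roll"],"t11")
K2=im["mtx"];ray=lambda uv:uv
```

```text
31.05 [ 515.464 -106.504  298.188] [-0.326  0.198 -0.111] [[-0.972  0.014 -0.234]
 [ 0.234  0.005 -0.972]
 [-0.013 -1.    -0.008]]
wrist vial_centre 0.58 [ 525.  -354.5   32.7] px 
wrist card_box 0.78 [ 644.8 -376.2   23.7] px 
wrist tape_roll 0.96 [474.9 328.1  19.4] px 
wrist door_handle 0.59 [562.4 -81.9 229.8] px 
scene jar_centre 0.48 [ 580.7 -152.3  162.4] px [345. 206.]
scene vial_centre 0.66 [ 517.9 -365.9   32.2] px [357. 291.]
scene card_box 0.77 [ 637.6 -385.5   20.3] px [402. 289.]
top vial_centre 0.57 [ 514.4 -361.6   35.5] px [401. 208.]
top tape_roll 0.83 [466.8 338.9  19.9] px [200. 264.]
```

View pics/cmp.png

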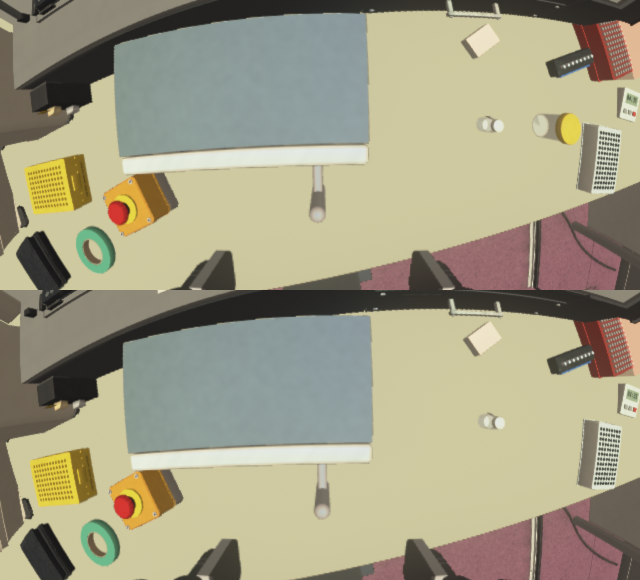

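The before/after comparison shows the white door flush against the cupboard front, as at the start. The bar is at the same place, and the vial, box and tape haven't moved. One last numeric check of the door in the fixed scene camera before handing in.

Run:
```python
from h import *
a=cv2.imread("pics/scene0.png",0).astype(np.float32);b=cv2.imread("pics/s11.png",0).astype(np.float32)
for nm,(r0,r1,c0,c1) in dict(door=(155,258,308,370),handle=(178,212,311,332),vial=(280,303,348,366),box=(280,300,388,416)).items():
    A,B=a[r0:r1,c0:c1],b[r0:r1,c0:c1];print(nm,"mean diff",np.abs(A-B).mean().round(2),"shift",cv2.phaseCorrelate(A.copy(),B.copy()))
a=cv2.imread("pics/top0.png",0).astype(np.float32);b=cv2.imread("pics/t11.png",0).astype(np.float32)
A,B=a[250:280,185:216],b[250:280,185:216];print("tape",cv2.phaseCorrelate(A.copy(),B.copy()))
```

```text
door mean diff 13.04 shift ((0.013652412276591974, -0.036132426916339), 0.9665205864994614)
handle mean diff 12.74 shift ((-0.0604612459538032, 0.03118643298292767), 0.9927140940670613)
vial mean diff 15.51 shift ((0.03954437863826854, 0.10592165673507914), 0.9163606652507076)
box mean diff 13.75 shift ((0.17285511680291954, 0.04391688697859486), 1.050821964740753)
tape ((0.09157030111581932, -0.002271114175353972), 0.9282403394579888)
```

All shifts are under 0.2 px; the mean differences of 13–16 grey levels look like a uniform lighting change. The robot is touching nothing, so I'm handing in.

```bash
python3 -c "
from bench import job_done
print(job_done())"
```

```text
the job is handed in; nothing more can be done
None
```

The jar is in the cupboard with the door shut, and I handed the job in at about 31 s of the 72 s allowed.

- **Door open:** I gripped the handle bar from above and swung the door through the catch to about 1.6 rad.
- **Jar placed:** I picked the jar up with the tool pitched 30° below horizontal and kept it upright throughout. It went down on the cupboard floor about 4 mm from the centre. Contact with the floor showed as 10 N, and then I let go and backed out.
- **Door shut:** I gripped the bar again, swung the door closed, released the bar and lifted clear.

**Last checks:**
- **Door:** the bar was back at its shut position, at 0.002 rad. In the scene camera the door and handle had shifted less than 0.1 px from the first picture.
- **Jar:** it stood upright on the floor when last seen, just before I gripped the bar again to close the door. I could not see it once the door was shut.
- **Bystanders:** the vial, card box and tape had shifted less than 0.2 px.
- **Contact:** the robot was touching nothing, with under 0.5 N at the wrist.

**Disagreements:**
- The first cupboard position, from the fixed cameras, was about 5 mm off from the wrist view. I used a position between the two, weighted towards the wrist view.
- The fixed-camera pictures differed by 13–16 grey levels before and after. I took that as a lighting change, because nothing had shifted in them.
- After the door was shut, one network still reported a jar in the scene camera (score 0.48). The spot it gave was on the cupboard, so I took it as a false report.

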